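# Pack the stirring kit: middle-size cups, bars and lid

### The arm

A 6-joint arm with a two-finger parallel gripper is mounted at the origin on the work surface. World frame = base frame: x ahead of the robot, y to its left, z up, the work surface at z = 0. Lengths are in m, angles in rad, forces in N, time in s.
With the tool pointing down it reaches from about 0.375 to 0.9 m from the base axis. Payload 3.1 kg.
Tool frame: the origin (TCP) lies on the centre line of the jaws, within the pads' length; the fingertips stand 14 mm ahead of it and the grasp point (between the pads) lies 5 mm behind it; z points along the fingers, y is the line along which they close (so a half turn about z gives the same grasp; the last joint's range is limited). The gripper opens to 87 mm and grips with 3 to 60 N. Pads are 19 mm wide; open, the fingers measure 117 mm over their backs; the gripper's body (75 mm by 190 mm) begins 51 mm behind the grasp point.
Start: joints at [-1.486, 0.527, 1.433, -0, 1.181, -0.178], TCP at [0.162, -0.604, 0.237] pointing down, gripper open.
Joint ranges: [-3.08, 3.08], [-0.75, 2.2], [0.22, 2.44], [-1.43, 4.57], [0, 2.65], [-2.85, 2.85]. Speed limits (rad/s): [2.79, 2.79, 3.14, 3.14, 3.14, 3.14].

### API

Orientations are given as a unit quaternion [x, y, z, w].
In Python, from station import monitor, grab_frame, get_calibration, job_done gives the robot as it stands.
- The arm moves only by the shell command python3 -m crank 'ROWS' [FORCE]. ROWS is JSON, a list of rows, each an object of numbers: "ax", "ay", "az": the turn, a rotation vector about the tool's x, y, z as a fraction of full scale; "dx", "dy", "dz": the shift along the tool's x, y, z as a fraction of full scale; "grip": the opening, from 0 (shut) to 1 (fully open). In form: [{"ax": .., "ay": .., "az": .., "dx": .., "dy": .., "dz": .., "grip": ..}, ...]. A call has 1 to 8 rows; each row shifts and turns the commanded pose from where the row before left it, along the tool's axes as they then stand; what a row does not reach is not made up. Full scale, the value 1, is 0.06 m for a shift and 4 degrees for a turn. A row lasts 1/8 s, in which the tool goes at most 62.5 mm and 10.7 degrees, less where a joint would pass 70% of its speed; a pose out of reach is approached as far as the arm can. A call with a number of a shift or a turn outside -1 to 1 is refused whole. A call with a gripper value outside its range is refused whole. The fingers move at their own pace and stop on an object; FORCE is the grip in N (left out, the last holds). Time passes only in rows, so rows that do not move let the fingers close. It gives the time, the measured TCP pose, the force, the opening and the grip force at its end, in the units of the state.
- monitor.sense(): the state, without advancing time (a new reading comes with each control period).
- grab_frame(name): name is "scene" or "side" or "wrist"; returns the picture (420x560x3 uint8, red, green, blue); there is no depth.
- get_calibration(name): a dict with "intrinsics" (3x3 intrinsics, pixels), "k1" (the pictures are not rectified: a ray, as slopes to the right and down, at radius r is drawn at 1 + k1 r^2 times it, then the intrinsics apply), "rvec" (rotation vector, rad) and "tvec" (3), from world to camera coordinates, as OpenCV has them. Camera axes: x right, y down, z forward; pixel columns grow to the right and rows downward; lengths in m; the calibration is good to about 2 mm. A picture is of the moment at which its call begins: read the wrist's pose just before it. get_calibration takes no time and is no camera call; for the wrist camera it gives the pose at the moment of the call.
- job_done(): hands the job in; it is judged then, once.
The state is a dict: "time": time; "q": joint angles; "joint_vel": joint speeds; "joint_torque": joint torques, N m; "position": TCP position; "ee_rot": TCP orientation; "wrist_force": force on the tool from outside, world axes, zero at the start; "torque": the same for the moment, N m; "gripper_width": finger opening in m; "grasp_force": force on a finger pad.
Only numpy, scipy, OpenCV 4.12 (cv2) and the standard library are available. Lean on these libraries where they do the work, as an engineer would, in place of code of your own. Each camera call takes 0.05 s, during which the arm holds its last target. There are 200 camera calls.

### The job

Pack the middle-size stirring kit on the round white mat. First stand all the middle-size cups in the middle of the mat as one stack, one nested in another, fully down and upright; then take all the middle-length stir bars out of the pocket tray and lay them in the top cup, well below its rim; last, cover the top cup with the lid that fits it, sitting flat on the rim. Leave the smaller and larger cups, bars and lids where they are and do not knock over the paper roll.

Things in the scene. Friction and masses are not known exactly. Their poses are not given: they have to be found in the camera images.
- mat: round white paper mat 100 mm across, 3 mm thick, fixed to the bench; origin: centre of its underside
- cup_1: middle-size cup, wanted; 3 or 4 are present; one nested in another stands on its inner floor, 18 mm higher, with about 2 mm of play: plain tapered stainless cup with a heavy bottom, 68 mm across the rim, 40 mm across the foot, 54 mm tall, wall 2 mm, inner floor 18 mm above the underside. Origin: centre of the underside, z up along its axis
- cup_2: middle-size cup, wanted; 3 or 4 are present; one nested in another stands on its inner floor, 18 mm higher, with about 2 mm of play: plain tapered stainless cup with a heavy bottom, 68 mm across the rim, 40 mm across the foot, 54 mm tall, wall 2 mm, inner floor 18 mm above the underside. Origin: centre of the underside, z up along its axis
- cup_3: middle-size cup, wanted; 3 or 4 are present; one nested in another stands on its inner floor, 18 mm higher, with about 2 mm of play: plain tapered stainless cup with a heavy bottom, 68 mm across the rim, 40 mm across the foot, 54 mm tall, wall 2 mm, inner floor 18 mm above the underside. Origin: centre of the underside, z up along its axis
- cup_4: middle-size cup, wanted; 3 or 4 are present; one nested in another stands on its inner floor, 18 mm higher, with about 2 mm of play: plain tapered stainless cup with a heavy bottom, 68 mm across the rim, 40 mm across the foot, 54 mm tall, wall 2 mm, inner floor 18 mm above the underside. Origin: centre of the underside, z up along its axis
- cup_small: smaller cup, not for this stack: plain tapered stainless cup with a heavy bottom, 54 mm across the rim, 30 mm across the foot, 46 mm tall, wall 2 mm, inner floor 18 mm above the underside. Origin: centre of the underside, z up along its axis
- cup_large: larger cup, not for this stack: plain tapered stainless cup with a heavy bottom, 80 mm across the rim, 48 mm across the foot, 60 mm tall, wall 2 mm, inner floor 18 mm above the underside. Origin: centre of the underside, z up along its axis
- bar_tray: grey tray 125 x 175 mm fixed to the bench, 2 x 4 shallow pockets (about 55 x 38 mm), pocket floor 5 mm above the bench, rim and ribs only 3 mm higher than that; origin: centre of its underside, x along the pockets' length
- bar_1: middle-length bar, wanted; 3 or 4 of these are present: white octagonal stir bar, 28 mm long, 10 mm across flats, lying in a pocket of the tray; a cup has room for four side by side in two layers, but four piled singly hold its lid up. Origin: middle of the flat it was lying on at the start, 5 mm below its own axis; x along its length
- bar_2: middle-length bar, wanted; 3 or 4 of these are present: white octagonal stir bar, 28 mm long, 10 mm across flats, lying in a pocket of the tray; a cup has room for four side by side in two layers, but four piled singly hold its lid up. Origin: middle of the flat it was lying on at the start, 5 mm below its own axis; x along its length
- bar_3: middle-length bar, wanted; 3 or 4 of these are present: white octagonal stir bar, 28 mm long, 10 mm across flats, lying in a pocket of the tray; a cup has room for four side by side in two layers, but four piled singly hold its lid up. Origin: middle of the flat it was lying on at the start, 5 mm below its own axis; x along its length
- bar_4: middle-length bar, wanted; 3 or 4 of these are present: white octagonal stir bar, 28 mm long, 10 mm across flats, lying in a pocket of the tray; a cup has room for four side by side in two layers, but four piled singly hold its lid up. Origin: middle of the flat it was lying on at the start, 5 mm below its own axis; x along its length
- bar_short: shorter bar, to be left: white octagonal stir bar, 18 mm long, 10 mm across flats, lying in a pocket of the tray; a cup has room for four side by side in two layers, but four piled singly hold its lid up. Origin: middle of the flat it was lying on at the start, 5 mm below its own axis; x along its length
- bar_long_1: longer bar, to be left: white octagonal stir bar, 38 mm long, 10 mm across flats, lying in a pocket of the tray; a cup has room for four side by side in two layers, but four piled singly hold its lid up. Origin: middle of the flat it was lying on at the start, 5 mm below its own axis; x along its length
- bar_long_2: longer bar, to be left: white octagonal stir bar, 38 mm long, 10 mm across flats, lying in a pocket of the tray; a cup has room for four side by side in two layers, but four piled singly hold its lid up. Origin: middle of the flat it was lying on at the start, 5 mm below its own axis; x along its length
- lid: the lid that fits the 68 mm cups; seated, its disc rests on the rim and its origin is 5 mm below the rim: steel lid, disc 72 mm across, 4 mm thick; tapered plug below (57.0 mm across at its top, 53.0 mm at its bottom, 5 mm deep); black knob above (16 mm across, from 9 to 27 mm above the origin). Origin: centre of the plug's underside, on which it lies, z up
- lid_small: lid of a smaller size, to be left: steel lid, disc 58 mm across, 4 mm thick; tapered plug below (43.0 mm across at its top, 39.0 mm at its bottom, 5 mm deep); black knob above (16 mm across, from 9 to 27 mm above the origin). Origin: centre of the plug's underside, on which it lies, z up
- lid_large: lid of a larger size, to be left: steel lid, disc 84 mm across, 4 mm thick; tapered plug below (69.0 mm across at its top, 65.0 mm at its bottom, 5 mm deep); black knob above (16 mm across, from 9 to 27 mm above the origin). Origin: centre of the plug's underside, on which it lies, z up
- tissue_roll: white paper roll standing on the bench, 54 mm across, 100 mm tall, a bystander; origin: centre of its underside
- timer: small orange timer lying on the bench, 45 x 65 x 18 mm, a bystander; origin: centre of its underside

How it is judged:
By the outcome, as a careful person would: the job done as asked, in the order asked, and still so for the second after the job is handed in, with the robot touching nothing.
Of cup_1, cup_2, cup_3, cup_4 only 3 to 4 are there at a start; the rules pass over those that are not, and their reading is None.
Of bar_1, bar_2, bar_3, bar_4 only 3 to 4 are there at a start; the rules pass over those that are not, and their reading is None.
At some moment in a run one of cup_1, cup_2, cup_3, cup_4, lid may be knocked a few centimetres aside while the robot is not near it.
Once in a run the grip may slacken for a moment while it holds something.
It also fails if it takes over 192 s, if anything falls off the work surface, if the arm or the gripper's body presses on something with over 40 N, if the wrist force passes 120 N, or if a joint passes its speed limit or range.

## Working session

There is one attempt and no reset: what is moved stays moved. The work goes in short steps, Python scripts to look and compute and a shell command to move; the robot and the scene stay as the last step left them, time stands still between calls to the robot, and variables do not carry over. Pictures are saved under pics/ and viewed, at most 14 in all, crops included, and the job is handed in when it is done.

```bash
ls; mkdir -p pics; cat > h.py <<'E'
import numpy as np, cv2
from scipy.spatial.transform import Rotation as R
from station import monitor, grab_frame, get_calibration, job_done
def snap(n,f):
    c=get_calibration(n); im=grab_frame(n); cv2.imwrite('pics/'+f,im[:,:,::-1]); np.save('pics/'+f+'.npy',c,allow_pickle=True); return im,c
def load(f): return cv2.imread('pics/'+f), np.load('pics/'+f+'.npy',allow_pickle=True).item()
def cam(c):
    return np.array(c['intrinsics'],float).reshape(3,3),R.from_rotvec(np.ravel(c['rvec'])).as_matrix(),np.ravel(c['tvec'])
def proj(c,P):
    K,Rm,t=cam(c); p=np.atleast_2d(P)@Rm.T+t; s=p[:,:2]/p[:,2:]; s=s*(1+c['k1']*(s**2).sum(1,keepdims=True)); return s@K[:2,:2].T+K[:2,2]
def unproj(c,uv,z):
    K,Rm,t=cam(c); d=np.linalg.solve(K[:2,:2],(np.atleast_2d(uv)-K[:2,2]).T).T
    s=d.copy()
    for _ in range(30): s=d/(1+c['k1']*(s**2).sum(1,keepdims=True))
    r=np.c_[s,np.ones(len(s))]@Rm; o=-Rm.T@t
    return o+r*((z-o[2])/r[:,2:])
def circ(c,im,P,rad,col=(0,0,255)):
    a=np.linspace(0,2*np.pi,60); P=np.asarray(P)
    cv2.polylines(im,[np.int32(proj(c,P+rad*np.c_[np.cos(a),np.sin(a),0*a]))],True,col,1)
E
python3 - <<'E'
from h import *
s=monitor.sense(); print({k:np.round(v,3).tolist() for k,v in s.items()})
for n in ('scene','side','wrist'):
    im,c=snap(n,n+'0.png'); K,Rm,t=cam(c); print(n,K.tolist(),c['k1'],-Rm.T@t,Rm[2])
E
```

```text
pics
{'time': 0.0, 'q': [-1.487, 0.528, 1.434, -0.0, 1.181, -0.178], 'joint_vel': [-0.001, -0.0, 0.001, -0.0, 0.001, -0.002], 'joint_torque': [-0.001, -44.005, -17.659, 0.063, 0.058, -0.0], 'position': [0.162, -0.603, 0.236], 'ee_rot': [0.991, 0.131, 0.0, -0.001], 'wrist_force': [-0.18, 0.796, -0.36], 'torque': [-0.041, 0.05, 0.005], 'grasp_force': 0.0, 'gripper_width': 0.087}
scene [[440.88501484507634, 0.0, 274.22889873800233], [0.0, 440.88501484507634, 202.86781604123138], [0.0, 0.0, 1.0]] -0.002318534516551491 [ 0.92651731 -0.47053108  0.73874296] [-0.40670069  0.52727754 -0.74603816]
side [[497.0872187258398, 0.0, 287.23232243491833], [0.0, 497.0872187258398, 207.5992851856179], [0.0, 0.0, 1.0]] -0.1799197656381345 [0.0412305  0.85869419 0.87816413] [ 0.39501959 -0.65002462 -0.64917449]
wrist [[339.88627836015706, 0.0, 277.94433277866176], [0.0, 339.88627836015706, 208.45527538664584], [0.0, 0.0, 1.0]] -0.08330315351251631 [ 0.23626481 -0.58309856  0.38229073] [-0.27091217 -0.07124292 -0.95996408]
```

View pics/scene0.png

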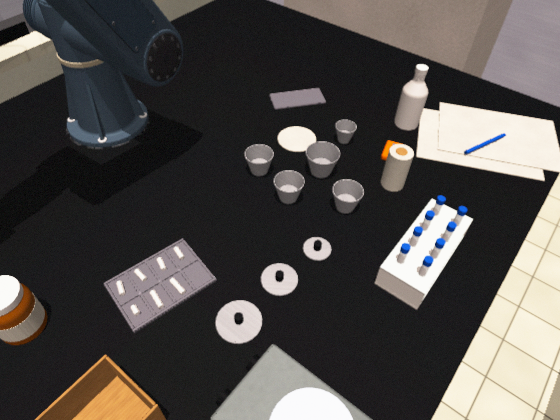

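View pics/side0.png

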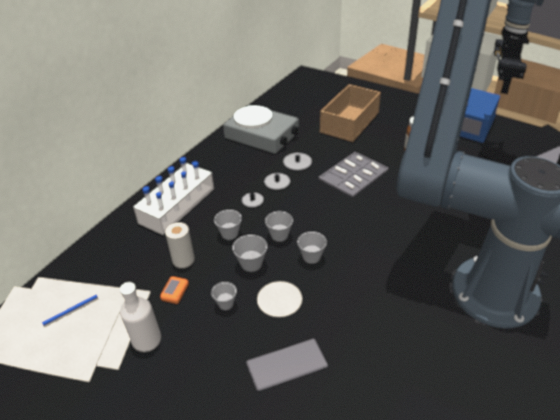

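```bash
python3 - <<'E'
from h import *
S,cs=load('scene0.png'); D,cd=load('side0.png')
def blob(im,seed,r=26,th=110):
    g=im.min(2).copy(); m=(g>th).astype(np.uint8); n,l,st,ce=cv2.connectedComponentsWithStats(m)
    k=l[seed[1],seed[0]]; return ce[k],st[k][4]
print('mat',blob(S,(297,139)),blob(D,(280,298)))
print(unproj(cs,blob(S,(297,139))[0],.003),unproj(cd,blob(D,(280,298))[0],.003))
for n,a,b,z in [('A',(259,154),(312,242),.054),('B',(289,180),(279,220),.054),('C',(348,190),(228,219),.054),('L',(322,152),(250,246),.06),('s',(346,126),(223,291),.046),('lidS',(317,249),(253,199),.009),('lidM',(280,279),(277,181),.009),('lidL',(239,321),(297,161),.009),('roll',(401,150),(178,231),.1),('tray',(160,283),(354,173),.008)]:
    print(n,unproj(cs,a,z).round(4),unproj(cd,b,z).round(4))
s=4; x0,y0,x1,y1=100,235,220,330
c=cv2.resize(S[y0:y1,x0:x1],None,fx=5,fy=5,interpolation=cv2.INTER_CUBIC)
x0,y0,x1,y1=310,145,400,200
d=cv2.resize(D[y0:y1,x0:x1],None,fx=5,fy=5,interpolation=cv2.INTER_CUBIC)
cv2.imwrite('pics/tray.png',c); 
c2=cv2.resize(S[110:225,230:375],None,fx=5,fy=5,interpolation=cv2.INTER_CUBIC)
cv2.imwrite('pics/cups.png',c2)
E
```

```text
mat (array([307.34393491, 144.37352071]), np.int32(1352)) (array([279.16589506, 298.66203704]), np.int32(1296))
[[0.46668705 0.25856913 0.003     ]] [[0.43001765 0.2627114  0.003     ]]
A [[0.4318 0.1096 0.054 ]] [[0.4283 0.1127 0.054 ]]
B [[0.5366 0.0862 0.054 ]] [[0.5365 0.0843 0.054 ]]
C [[0.6529 0.1423 0.054 ]] [[0.6497 0.1438 0.054 ]]
L [[0.5441 0.2018 0.06  ]] [[0.545 0.201 0.06 ]]
s [[0.5277 0.3344 0.046 ]] [[0.5279 0.3349 0.046 ]]
lidS [[0.6743 0.0018 0.009 ]] [[0.671  0.0031 0.009 ]]
lidM [[ 0.6594 -0.1013  0.009 ]] [[ 0.6555 -0.0988  0.009 ]]
lidL [[ 0.6561 -0.2162  0.009 ]] [[ 0.6545 -0.2135  0.009 ]]
roll [[0.6969 0.2774 0.1   ]] [[0.6934 0.2755 0.1   ]]
tray [[ 0.4868 -0.2516  0.008 ]] [[ 0.4789 -0.2436  0.008 ]]
```

View pics/tray.png

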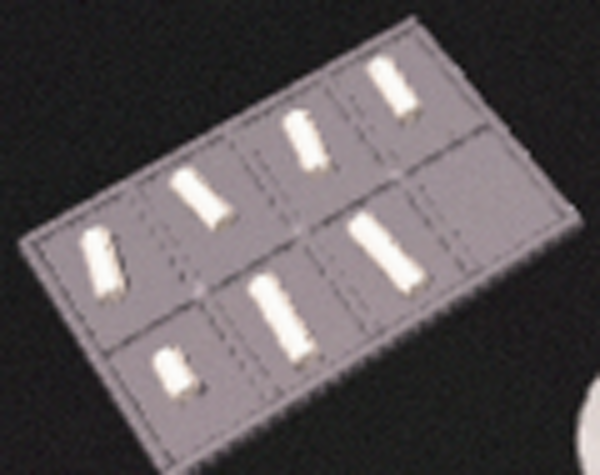

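View pics/cups.png

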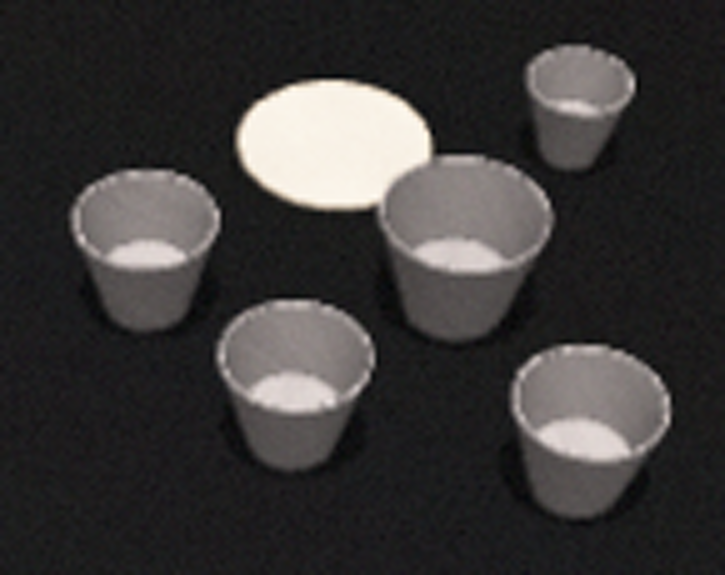

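```bash
cat >> h.py <<'E'
def fitc(views,z,rad,x0,span=.012,polarity=True):
    """centre maximising radial brightness drop across a circle of radius rad at height z; views: list of (bgr,calib)"""
    a=np.linspace(0,2*np.pi,120,endpoint=False); u=np.c_[np.cos(a),np.sin(a),0*a]
    gs=[(cv2.GaussianBlur(im,(0,0),.7).astype(np.float32).mean(2),c) for im,c in views]
    def score(p,q=0):
        s=0
        for g,c in gs:
            v=[]
            for r in (rad-.0015,rad+.0015):
                m=proj(c,np.r_[p,z]+r*u).astype(np.float32); v.append(cv2.remap(g,m[None,:,0],m[None,:,1],cv2.INTER_LINEAR)[0])
            s+=np.clip(v[0]-v[1],-20,40).mean()
        return s
    p=np.array(x0,float)
    for st,n in ((.002,int(span/.002)),(.0005,5)):
        G=[p+st*np.array([i,j]) for i in range(-n,n+1) for j in range(-n,n+1)]
        sc=[score(q) for q in G]; p=G[int(np.argmax(sc))]
    return p.round(4),round(float(max(sc)),1)
def state():
    s=monitor.sense(); r=R.from_quat(s['ee_rot']).as_matrix()
    return s,np.array(s['position']),r,np.degrees(np.arctan2(r[1,0],r[0,0]))
def togo(x,y,z,yaw):
    s,p,r,ps=state(); d=np.array([x,y,z])-p; w=R.from_euler('z',yaw,degrees=True).as_matrix()@np.diag([1,-1,-1.])
    print('t',round(s['time'],1),'pos',p.round(4),'yaw %.1f'%ps,'w %.4f'%s['gripper_width'],'F',np.round(s['wrist_force'],1))
    rv=R.from_matrix(r.T@w).as_rotvec(degrees=True)/4
    print('az-units',rv.round(2),'then d-units in target frame',(w.T@d/.06).round(2))
E
python3 - <<'E'
from h import *
S=load('scene0.png'); D=load('side0.png')
for n,z,r,p in [('mat',.003,.05,(.432,.262)),('A',.054,.034,(.43,.111)),('B',.054,.034,(.5365,.085)),('C',.054,.034,(.651,.143)),('L',.06,.04,(.5445,.2015)),('s',.046,.027,(.528,.3345)),('lidM',.009,.036,(.657,-.1)),('lidL',.009,.042,(.655,-.215)),('lidS',.009,.029,(.673,.002))]:
    print(n,fitc([S],z,r,p),fitc([D],z,r,p),fitc([S,D],z,r,p))
# bars: blobs in both
for im,c in (S,D):
    m=(im.min(2)>190).astype(np.uint8); n,l,st,ce=cv2.connectedComponentsWithStats(m)
    for k in range(1,n):
        P=unproj(c,ce[k],.013)[0]
        if .40<P[0]<.56 and -.35<P[1]<-.14 and st[k][4]>8:
            q=np.argwhere(l==k)[:,::-1]; W=unproj(c,q,.013)[:,:2]; W=W-W.mean(0); u=np.linalg.svd(W)[2][0]
            print(P[:2].round(4),st[k][4],'len',np.ptp(W@u).round(3),'ang',np.degrees(np.arctan2(u[1],u[0])).round(0)%180)
togo(.45,.12,.22,0)
E
```

```text
mat (array([0.427, 0.261]), 37.9) (array([0.4285, 0.261 ]), 40.0) (array([0.4285, 0.2615]), 77.2)
A (array([0.4295, 0.111 ]), 39.1) (array([0.4305, 0.1105]), 28.5) (array([0.43 , 0.111]), 67.4)
B (array([0.5375, 0.0845]), 39.9) (array([0.538, 0.084]), 25.6) (array([0.5375, 0.0845]), 65.5)
C (array([0.6525, 0.142 ]), 40.0) (array([0.653 , 0.1425]), 26.4) (array([0.6525, 0.142 ]), 66.4)
L (array([0.546, 0.202]), 27.5) (array([0.546, 0.202]), 30.2) (array([0.546, 0.202]), 57.7)
s (array([0.5255, 0.335 ]), 35.9) (array([0.5275, 0.334 ]), 34.5) (array([0.5265, 0.335 ]), 69.8)
lidM (array([ 0.6545, -0.102 ]), 40.0) (array([ 0.6575, -0.1005]), 33.0) (array([ 0.6575, -0.1005]), 73.0)
lidL (array([ 0.6525, -0.2165]), 40.0) (array([ 0.656, -0.216]), 31.1) (array([ 0.656, -0.216]), 71.1)
lidS (array([0.6695, 0.004 ]), 40.0) (array([0.673, 0.005]), 33.6) (array([0.673, 0.005]), 73.6)
[ 0.4626 -0.1816] 54 len 0.03 ang 162.0
[ 0.4554 -0.221 ] 56 len 0.028 ang 157.0
[ 0.4438 -0.2644] 58 len 0.03 ang 172.0
[ 0.517  -0.2362] 88 len 0.039 ang 171.0
[ 0.4371 -0.3058] 65 len 0.029 ang 153.0
[ 0.5072 -0.2792] 92 len 0.039 ang 164.0
[ 0.4938 -0.3186] 46 len 0.019 ang 163.0
[ 0.4969 -0.3191] 9 len 0.013 ang 154.0
[ 0.5085 -0.2789] 25 len 0.034 ang 161.0
[ 0.4392 -0.3055] 16 len 0.024 ang 149.0
[ 0.5191 -0.2359] 27 len 0.032 ang 171.0
[ 0.4462 -0.2632] 21 len 0.026 ang 171.0
[ 0.4587 -0.2213] 20 len 0.027 ang 152.0
[ 0.467  -0.1824] 19 len 0.024 ang 157.0
t 0.1 pos [ 0.1624 -0.603   0.2358] yaw 15.1 w 0.0871 F [-0.1 -0.   1.3]
az-units [-0.02 -0.    3.76] then d-units in target frame [  4.79 -12.05   0.26]
```

```bash
python3 -m crank '[{"az":0.94,"dz":-0.2},{"az":0.94,"dz":-0.2},{"az":0.94},{"az":0.94},{"dx":0.7,"dy":-0.8},{"dx":0.7,"dy":-0.8},{"dx":0.7,"dy":-0.8},{"dx":0.7,"dy":-0.8}]' 40
python3 -m crank '[{"dx":0.7,"dy":-0.8},{"dx":0.7,"dy":-0.8},{"dx":0.7,"dy":-0.8},{"dx":0.6,"dy":-0.8},{"dx":-0.1,"dy":-0.9},{"dx":-0.1,"dy":-0.9},{"dx":-0.2,"dy":-0.9},{"dx":-0.2,"dy":-0.9}]'
python3 -c "
from h import *
togo(.43,.111,.12,0)"
```

```text
t 0.1 pos [ 0.1624 -0.603   0.2358] yaw 15.1 w 0.0871 F [-0.1 -0.   1.3]
az-units [-0.02 -0.    3.76] then d-units in target frame [  4.46 -11.9    1.93]schema error: expected keys ax, ay, az, dx, dy, dz, grip
schema error: expected keys ax, ay, az, dx, dy, dz, grip
```

```bash
python3 -m crank '[{"ax":0,"ay":0,"az":0.94,"dx":0,"dy":0,"dz":-0.2,"grip":1},{"ax":0,"ay":0,"az":0.94,"dx":0,"dy":0,"dz":-0.2,"grip":1},{"ax":0,"ay":0,"az":0.94,"dx":0,"dy":0,"dz":0,"grip":1},{"ax":0,"ay":0,"az":0.94,"dx":0,"dy":0,"dz":0,"grip":1},{"ax":0,"ay":0,"az":0,"dx":0.7,"dy":-0.8,"dz":0,"grip":1},{"ax":0,"ay":0,"az":0,"dx":0.7,"dy":-0.8,"dz":0,"grip":1},{"ax":0,"ay":0,"az":0,"dx":0.7,"dy":-0.8,"dz":0,"grip":1},{"ax":0,"ay":0,"az":0,"dx":0.7,"dy":-0.8,"dz":0,"grip":1}]' 40
python3 -m crank '[{"ax":0,"ay":0,"az":0,"dx":0.7,"dy":-0.8,"dz":0,"grip":1},{"ax":0,"ay":0,"az":0,"dx":0.7,"dy":-0.8,"dz":0,"grip":1},{"ax":0,"ay":0,"az":0,"dx":0.7,"dy":-0.8,"dz":0,"grip":1},{"ax":0,"ay":0,"az":0,"dx":0.6,"dy":-0.8,"dz":0,"grip":1},{"ax":0,"ay":0,"az":0,"dx":-0.1,"dy":-0.9,"dz":0,"grip":1},{"ax":0,"ay":0,"az":0,"dx":-0.1,"dy":-0.9,"dz":0,"grip":1},{"ax":0,"ay":0,"az":0,"dx":-0.2,"dy":-0.9,"dz":0,"grip":1},{"ax":0,"ay":0,"az":0,"dx":-0.2,"dy":-0.9,"dz":0,"grip":1}]'
python3 -c "
from h import *
togo(.43,.111,.12,0)"
```

```text
time: 1.15
position: [0.3279, -0.4137, 0.2604]
ee_rot: [1.0, -0.0, 0.0, -0.0]
wrist_force: [1.2, 0.3, -0.0]
gripper_width: 0.0867
grasp_force: 0.0
time: 2.15
position: [0.4497, -0.0085, 0.2604]
ee_rot: [1.0, 0.0, 0.0, -0.0]
wrist_force: [0.3, 0.0, 0.5]
gripper_width: 0.0872
grasp_force: 0.0
t 2.1 pos [ 0.4497 -0.0085  0.2604] yaw 0.0 w 0.0872 F [0.3 0.  0.5]
az-units [-0. -0.  0.] then d-units in target frame [-0.33 -1.99  2.34]
```

```bash
python3 -m crank '[{"ax":0,"ay":0,"az":0,"dx":-0.11,"dy":-0.66,"dz":0.5,"grip":1},{"ax":0,"ay":0,"az":0,"dx":-0.11,"dy":-0.66,"dz":0.5,"grip":1},{"ax":0,"ay":0,"az":0,"dx":-0.11,"dy":-0.67,"dz":0.34,"grip":1},{"ax":0,"ay":0,"az":0,"dx":0,"dy":0,"dz":0,"grip":1}]'
python3 - <<'E'
from h import *
im,c=snap('wrist','w1.png'); V=load('w1.png')
print(fitc([V],.054,.034,(.43,.111)))
S=snap('scene','s1.png')
circ(c,V[0],(.43,.111,.054),.034); cv2.imwrite('pics/w1o.png',V[0])
togo(.43,.111,.057,0)
E
```

```text
time: 2.65
position: [0.428, 0.1112, 0.1787]
ee_rot: [1.0, 0.002, -0.003, -0.0]
wrist_force: [0.5, -0.3, 0.1]
gripper_width: 0.0872
grasp_force: 0.0
(array([0.4305, 0.1095]), 40.0)
t 2.8 pos [0.4307 0.1093 0.1801] yaw 0.1 w 0.0867 F [ 0.8 -0.5  1.1]
az-units [ 0.   -0.    0.02] then d-units in target frame [-0.01 -0.03  2.05]
```

View pics/w1o.png

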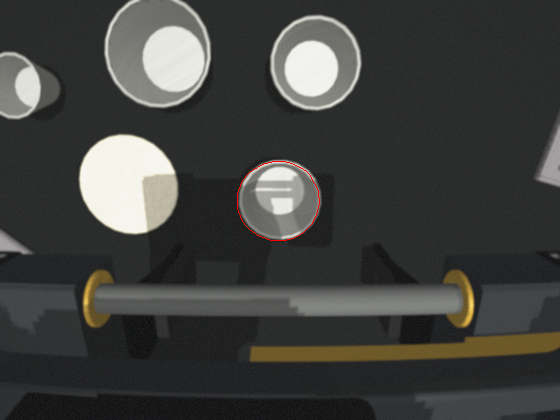

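```bash
python3 -m crank '[{"ax":0,"ay":0,"az":0,"dx":0,"dy":0,"dz":0.6,"grip":1},{"ax":0,"ay":0,"az":0,"dx":0,"dy":0,"dz":0.6,"grip":1},{"ax":0,"ay":0,"az":0,"dx":0,"dy":0,"dz":0.5,"grip":1},{"ax":0,"ay":0,"az":0,"dx":0,"dy":0,"dz":0.35,"grip":1},{"ax":0,"ay":0,"az":0,"dx":0,"dy":0,"dz":0,"grip":0.7},{"ax":0,"ay":0,"az":0,"dx":0,"dy":0,"dz":0,"grip":0.5},{"ax":0,"ay":0,"az":0,"dx":0,"dy":0,"dz":0,"grip":0.5},{"ax":0,"ay":0,"az":0,"dx":0,"dy":0,"dz":0,"grip":0.5}]' 40
python3 -m crank '[{"ax":0,"ay":0,"az":0,"dx":0,"dy":0,"dz":0,"grip":0.5},{"ax":0,"ay":0,"az":0,"dx":0,"dy":0,"dz":-0.2,"grip":0.5},{"ax":0,"ay":0,"az":0,"dx":0,"dy":0,"dz":-0.4,"grip":0.5},{"ax":0,"ay":0,"az":0,"dx":0,"dy":0,"dz":-0.2,"grip":0.5},{"ax":0,"ay":0,"az":0,"dx":0,"dy":0,"dz":0,"grip":0.5}]'
python3 -c "
from h import *
togo(.428,.2612,.0615,0)
S=snap('scene','s2.png');snap('side','d2.png');snap('wrist','w2.png')
S=load('s2.png')[0][100:240,210:380];W=load('w2.png')[0]
cv2.imwrite('pics/m2.png',np.hstack([cv2.resize(S,(510,420)),cv2.resize(W[100:420,150:420],(290,420))]))"
```

```text
time: 3.75
position: [0.4315, 0.1091, 0.0582]
ee_rot: [1.0, 0.0, 0.002, 0.0]
wrist_force: [0.9, -0.2, 5.0]
gripper_width: 0.0642
grasp_force: 44.9
time: 4.38
position: [0.4309, 0.1093, 0.1061]
ee_rot: [1.0, 0.0, 0.001, -0.0]
wrist_force: [-0.8, 0.3, -1.0]
gripper_width: 0.0639
grasp_force: 44.9
t 4.4 pos [0.4309 0.1093 0.1061] yaw 0.0 w 0.0639 F [-0.8  0.3 -1. ]
az-units [-0.   -0.03  0.01] then d-units in target frame [-0.05 -2.53  0.74]
```

View pics/m2.png

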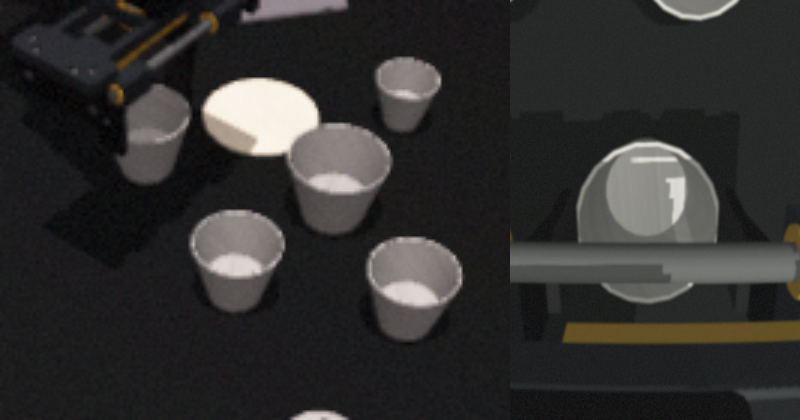

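```bash
python3 - <<'E'
from h import *
V=load('w2.png');S=load('s2.png');D=load('d2.png')
for z in (.054,.09,.095,.098,.102,.106): print(z,fitc([V],z,.034,(.43,.111)),fitc([S,D],z,.034,(.43,.111)))
E
```

```text
0.054 (array([0.4155, 0.1165]), 14.9) (array([0.418 , 0.1075]), 13.6)
0.09 (array([0.428 , 0.1095]), 22.8) (array([0.4215, 0.122 ]), 20.5)
0.095 (array([0.427 , 0.1095]), 32.4) (array([0.4255, 0.1165]), 20.0)
0.098 (array([0.4285, 0.1095]), 32.9) (array([0.4275, 0.1135]), 22.2)
0.102 (array([0.43 , 0.109]), 30.6) (array([0.4295, 0.11  ]), 26.0)
0.106 (array([0.4325, 0.109 ]), 25.2) (array([0.4325, 0.107 ]), 21.4)
```

```bash
python3 -m crank '[{"ax":0,"ay":0,"az":0,"dx":0,"dy":-0.2,"dz":0,"grip":0.5},{"ax":0,"ay":0,"az":0,"dx":-0.01,"dy":-0.4,"dz":0,"grip":0.5},{"ax":0,"ay":0,"az":0,"dx":-0.01,"dy":-0.5,"dz":0,"grip":0.5},{"ax":0,"ay":0,"az":0,"dx":-0.01,"dy":-0.5,"dz":0,"grip":0.5},{"ax":0,"ay":0,"az":0,"dx":-0.01,"dy":-0.4,"dz":0,"grip":0.5},{"ax":0,"ay":0,"az":0,"dx":-0.01,"dy":-0.35,"dz":0,"grip":0.5},{"ax":0,"ay":0,"az":0,"dx":0,"dy":-0.18,"dz":0,"grip":0.5},{"ax":0,"ay":0,"az":0,"dx":0,"dy":0,"dz":0.3,"grip":0.5}]'
python3 -c "
from h import *
togo(.428,.2612,.0612,0)
snap('wrist','w3.png')
V=load('w3.png')
for z in (.079,.083,.086): print(z,fitc([V],z,.034,(.428,.261)))"
```

```text
time: 5.52
position: [0.4282, 0.2624, 0.0875]
ee_rot: [1.0, 0.001, 0.001, -0.0]
wrist_force: [0.2, -0.9, -1.7]
gripper_width: 0.0642
grasp_force: 44.9
t 5.5 pos [0.4282 0.2624 0.0875] yaw 0.1 w 0.0642 F [ 0.2 -0.9 -1.7]
az-units [-0.01 -0.04  0.03] then d-units in target frame [-0.    0.02  0.44]
0.079 (array([0.4265, 0.2625]), 22.2)
0.083 (array([0.4275, 0.2625]), 23.4)
0.086 (array([0.4285, 0.263 ]), 19.9)
```

```bash
python3 -m crank '[{"ax":0,"ay":0,"az":0,"dx":0,"dy":0.02,"dz":0.2,"grip":0.5},{"ax":0,"ay":0,"az":0,"dx":0,"dy":0,"dz":0.18,"grip":0.5},{"ax":0,"ay":0,"az":0,"dx":0,"dy":0,"dz":0.06,"grip":0.5},{"ax":0,"ay":0,"az":0,"dx":0,"dy":0,"dz":0,"grip":0.8},{"ax":0,"ay":0,"az":0,"dx":0,"dy":0,"dz":0,"grip":1},{"ax":0,"ay":0,"az":0,"dx":0,"dy":0,"dz":0,"grip":1},{"ax":0,"ay":0,"az":0,"dx":0,"dy":0,"dz":-0.4,"grip":1},{"ax":0,"ay":0,"az":0,"dx":0,"dy":0,"dz":-0.7,"grip":1}]'
python3 -m crank '[{"ax":0,"ay":0,"az":0,"dx":0,"dy":0,"dz":-0.8,"grip":1},{"ax":0,"ay":0,"az":0,"dx":0.6,"dy":0.9,"dz":0,"grip":1},{"ax":0,"ay":0,"az":0,"dx":0.6,"dy":0.9,"dz":0,"grip":1},{"ax":0,"ay":0,"az":0,"dx":0.6,"dy":0.9,"dz":0,"grip":1},{"ax":0,"ay":0,"az":0,"dx":0,"dy":0.26,"dz":0,"grip":1},{"ax":0,"ay":0,"az":0,"dx":0,"dy":0,"dz":0,"grip":1}]'
python3 - <<'E'
from h import *
for n in ('wrist','scene','side'): snap(n,n+'4.png')
W,S,D=[load(n+'4.png') for n in ('wrist','scene','side')]
print('A',fitc([W],.057,.034,(.428,.261)),fitc([S],.057,.034,(.428,.261)),fitc([D],.057,.034,(.428,.261)))
print('B',fitc([W],.054,.034,(.5375,.0845)),fitc([S],.054,.034,(.5375,.0845)))
print('C',fitc([W],.054,.034,(.6525,.142)),fitc([S],.054,.034,(.6525,.142)))
togo(.5375,.0845,.0582,0)
E
```

```text
time: 6.58
position: [0.4264, 0.2594, 0.1262]
ee_rot: [1.0, 0.0, -0.002, 0.001]
wrist_force: [0.1, 0.3, -0.4]
gripper_width: 0.0868
grasp_force: 0.0
time: 7.32
position: [0.5306, 0.0875, 0.1743]
ee_rot: [1.0, -0.001, -0.001, -0.0]
wrist_force: [-0.4, 0.2, -0.6]
gripper_width: 0.0872
grasp_force: 0.0
A (array([0.4425, 0.274 ]), 5.1) (array([0.429 , 0.2665]), 9.9) (array([0.426 , 0.2595]), 26.4)
B (array([0.537, 0.084]), 40.0) (array([0.537 , 0.0845]), 37.3)
C (array([0.6515, 0.1415]), 40.0) (array([0.6525, 0.142 ]), 40.0)
t 7.5 pos [0.5301 0.0896 0.1746] yaw 0.1 w 0.0870 F [0.5 0.6 0.3]
az-units [-0.01  0.02  0.02] then d-units in target frame [0.12 0.08 1.94]
```

```bash
python3 -m crank '[{"ax":0,"ay":0,"az":0,"dx":0.1,"dy":0.06,"dz":0.6,"grip":1},{"ax":0,"ay":0,"az":0,"dx":0,"dy":0,"dz":0.6,"grip":1},{"ax":0,"ay":0,"az":0,"dx":0,"dy":0,"dz":0.45,"grip":1},{"ax":0,"ay":0,"az":0,"dx":0,"dy":0,"dz":0.29,"grip":1},{"ax":0,"ay":0,"az":0,"dx":0,"dy":0,"dz":0,"grip":0.7},{"ax":0,"ay":0,"az":0,"dx":0,"dy":0,"dz":0,"grip":0.5},{"ax":0,"ay":0,"az":0,"dx":0,"dy":0,"dz":0,"grip":0.5},{"ax":0,"ay":0,"az":0,"dx":0,"dy":0,"dz":0,"grip":0.5}]' 40
python3 -m crank '[{"ax":0,"ay":0,"az":0,"dx":0,"dy":0,"dz":0,"grip":0.5},{"ax":0,"ay":0,"az":0,"dx":0,"dy":0,"dz":-0.3,"grip":0.5},{"ax":0,"ay":0,"az":0,"dx":0,"dy":0,"dz":-0.5,"grip":0.5},{"ax":0,"ay":0,"az":0,"dx":0,"dy":0,"dz":-0.5,"grip":0.5},{"ax":0,"ay":0,"az":0,"dx":0,"dy":0,"dz":-0.2,"grip":0.5}]'
python3 -c "
from h import *
togo(.427,.2605,.14,0)"
```

```text
time: 8.48
position: [0.5383, 0.0845, 0.0594]
ee_rot: [1.0, 0.0, 0.001, 0.0]
wrist_force: [-0.5, -1.1, 2.8]
gripper_width: 0.065
grasp_force: 40.0
time: 9.1
position: [0.538, 0.0846, 0.1497]
ee_rot: [1.0, 0.0, 0.001, -0.0]
wrist_force: [1.0, -0.5, -2.3]
gripper_width: 0.065
grasp_force: 40.0
t 9.1 pos [0.538  0.0846 0.1497] yaw 0.0 w 0.0650 F [ 1.  -0.5 -2.3]
az-units [-0.   -0.03  0.  ] then d-units in target frame [-1.85 -2.93  0.16]
```

```bash
python3 -m crank '[{"ax":0,"ay":0,"az":0,"dx":-0.15,"dy":-0.25,"dz":0,"grip":0.5},{"ax":0,"ay":0,"az":0,"dx":-0.3,"dy":-0.5,"dz":0,"grip":0.5},{"ax":0,"ay":0,"az":0,"dx":-0.35,"dy":-0.55,"dz":0,"grip":0.5},{"ax":0,"ay":0,"az":0,"dx":-0.35,"dy":-0.55,"dz":0,"grip":0.5},{"ax":0,"ay":0,"az":0,"dx":-0.35,"dy":-0.55,"dz":0,"grip":0.5},{"ax":0,"ay":0,"az":0,"dx":-0.25,"dy":-0.38,"dz":0,"grip":0.5},{"ax":0,"ay":0,"az":0,"dx":-0.1,"dy":-0.15,"dz":0,"grip":0.5},{"ax":0,"ay":0,"az":0,"dx":0,"dy":0,"dz":0,"grip":0.5}]'
python3 - <<'E'
from h import *
s,p,r,y=state(); print(p)
for n in ('wrist','scene','side'): snap(n,n+'5.png')
W,S,D=[load(n+'5.png') for n in ('wrist','scene','side')]
for z in (-.006,-.003):
  print('held',fitc([W],p[2]+z,.034,p[:2]),fitc([S],p[2]+z,.034,p[:2]),fitc([D],p[2]+z,.034,p[:2]))
a=S[0][80:190,230:380]; b=D[0][190:330,220:360]
A=[]
for V in (S,D):
    circ(V[1],V[0],(.427,.2605,.057),.034); circ(V[1],V[0],(.427,.2605,.003),.05,(0,255,0)); circ(V[1],V[0],(p[0],p[1],p[2]-.004),.034)
cv2.imwrite('pics/m5.png',np.hstack([cv2.resize(a,(450,420),interpolation=2),cv2.resize(b,(350,420),interpolation=2)]))
E
```

```text
time: 10.1
position: [0.4254, 0.2607, 0.1476]
ee_rot: [1.0, 0.001, -0.001, 0.0]
wrist_force: [0.1, -0.1, -1.4]
gripper_width: 0.0651
grasp_force: 40.0
[0.42535369 0.26072674 0.14761148]
held (array([0.4259, 0.2607]), 31.5) (array([0.4399, 0.2752]), 13.3) (array([0.4264, 0.2592]), 13.1)
held (array([0.4269, 0.2607]), 29.9) (array([0.4399, 0.2742]), 13.1) (array([0.4249, 0.2617]), 13.1)
```

View pics/m5.png

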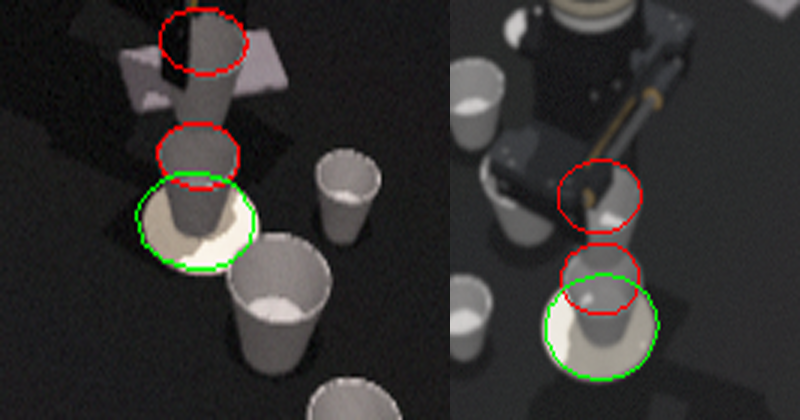

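```bash
python3 -m crank '[{"ax":0,"ay":0,"az":0,"dx":0.01,"dy":0,"dz":0.35,"grip":0.5},{"ax":0,"ay":0,"az":0,"dx":0,"dy":0,"dz":0.35,"grip":0.5},{"ax":0,"ay":0,"az":0,"dx":0,"dy":0,"dz":0.2,"grip":0.5},{"ax":0,"ay":0,"az":0,"dx":0,"dy":0,"dz":0.1,"grip":0.5},{"ax":0,"ay":0,"az":0,"dx":0,"dy":0,"dz":0.06,"grip":0.5},{"ax":0,"ay":0,"az":0,"dx":0,"dy":0,"dz":0,"grip":0.5}]'
python3 -c "
from h import *
for _ in range(1): togo(.427,.2605,.0805,0)"
```

```text
time: 11.0
position: [0.4273, 0.2604, 0.0849]
ee_rot: [1.0, 0.0, 0.0, -0.0]
wrist_force: [0.0, -0.0, -0.8]
gripper_width: 0.0651
grasp_force: 40.0
t 11.0 pos [0.4273 0.2604 0.0849] yaw 0.0 w 0.0651 F [ 0.  -0.  -0.8]
az-units [-0.   -0.01  0.  ] then d-units in target frame [-0.   -0.    0.07]
```

```bash
python3 -m crank '[{"ax":0,"ay":0,"az":0,"dx":0,"dy":0,"dz":0.03,"grip":0.5},{"ax":0,"ay":0,"az":0,"dx":0,"dy":0,"dz":0.03,"grip":0.5},{"ax":0,"ay":0,"az":0,"dx":0,"dy":0,"dz":0,"grip":0.75},{"ax":0,"ay":0,"az":0,"dx":0,"dy":0,"dz":0,"grip":1},{"ax":0,"ay":0,"az":0,"dx":0,"dy":0,"dz":0,"grip":1},{"ax":0,"ay":0,"az":0,"dx":0,"dy":0,"dz":-0.5,"grip":1},{"ax":0,"ay":0,"az":0,"dx":0,"dy":0,"dz":-0.6,"grip":1},{"ax":0,"ay":0,"az":0,"dx":0,"dy":0,"dz":-0.6,"grip":1}]'
python3 -c "
from h import *
togo(.427,.2605,.0805,0)
snap('wrist','w6.png');V=load('w6.png')
print(fitc([V],.075,.034,(.427,.2605)))
V=list(V);circ(V[1],V[0],(.427,.2605,.075),.034); circ(V[1],V[0],(.4285,.261,.003),.05,(0,255,0));cv2.imwrite('pics/w6o.png',V[0][60:320,130:430])"
python3 -m crank '[{"ax":0,"ay":0,"az":0,"dx":0.7,"dy":0.35,"dz":0,"grip":1},{"ax":0,"ay":0,"az":0,"dx":0.8,"dy":0.4,"dz":0,"grip":1},{"ax":0,"ay":0,"az":0,"dx":0.8,"dy":0.4,"dz":0,"grip":1},{"ax":0,"ay":0,"az":0,"dx":0.8,"dy":0.4,"dz":0,"grip":1},{"ax":0,"ay":0,"az":0,"dx":0.66,"dy":0.42,"dz":0,"grip":1},{"ax":0,"ay":0,"az":0,"dx":0,"dy":0,"dz":0,"grip":1}]'
python3 -c "
from h import *
togo(.6525,.142,.0592,0)
snap('wrist','w7.png');snap('scene','s7.png')
print(fitc([load('w7.png')],.054,.034,(.6525,.142)),fitc([load('s7.png')],.054,.034,(.6525,.142)))"
```

```text
time: 12.0
position: [0.4269, 0.2604, 0.1843]
ee_rot: [1.0, 0.0, -0.0, 0.0]
wrist_force: [1.2, 0.1, 0.0]
gripper_width: 0.0867
grasp_force: 0.0
t 12.0 pos [0.4269 0.2604 0.1843] yaw 0.0 w 0.0867 F [1.2 0.1 0. ]
az-units [0. 0. 0.] then d-units in target frame [ 0.   -0.    1.73]
(array([0.427 , 0.2595]), 19.7)
time: 12.8
position: [0.656, 0.1397, 0.1829]
ee_rot: [1.0, -0.002, 0.002, 0.0]
wrist_force: [-1.0, 0.3, -0.7]
gripper_width: 0.0871
grasp_force: 0.0
t 12.8 pos [0.656  0.1397 0.1829] yaw -0.2 w 0.0871 F [-1.   0.3 -0.7]
az-units [ 0.01 -0.05 -0.05] then d-units in target frame [-0.06 -0.04  2.06]
(array([0.652 , 0.1415]), 40.0) (array([0.6525, 0.1425]), 37.4)
```

View pics/w6o.png

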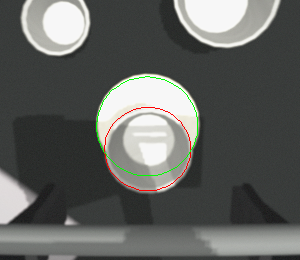

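```bash
python3 -m crank '[{"ax":0,"ay":0,"az":0,"dx":-0.04,"dy":-0.03,"dz":0.6,"grip":1},{"ax":0,"ay":0,"az":0,"dx":0,"dy":0,"dz":0.6,"grip":1},{"ax":0,"ay":0,"az":0,"dx":0,"dy":0,"dz":0.5,"grip":1},{"ax":0,"ay":0,"az":0,"dx":0,"dy":0,"dz":0.37,"grip":1},{"ax":0,"ay":0,"az":0,"dx":0,"dy":0,"dz":0,"grip":0.7},{"ax":0,"ay":0,"az":0,"dx":0,"dy":0,"dz":0,"grip":0.5},{"ax":0,"ay":0,"az":0,"dx":0,"dy":0,"dz":0,"grip":0.5},{"ax":0,"ay":0,"az":0,"dx":0,"dy":0,"dz":0,"grip":0.5}]' 40
python3 -m crank '[{"ax":0,"ay":0,"az":0,"dx":0,"dy":0,"dz":0,"grip":0.5},{"ax":0,"ay":0,"az":0,"dx":0,"dy":0,"dz":-0.3,"grip":0.5},{"ax":0,"ay":0,"az":0,"dx":0,"dy":0,"dz":-0.5,"grip":0.5},{"ax":0,"ay":0,"az":0,"dx":0,"dy":0,"dz":-0.5,"grip":0.5},{"ax":0,"ay":0,"az":0,"dx":0,"dy":0,"dz":-0.5,"grip":0.5},{"ax":0,"ay":0,"az":0,"dx":0,"dy":0,"dz":-0.2,"grip":0.5}]'
python3 -c "
from h import *
togo(.427,.260,.17,0)"
```

```text
time: 13.9
position: [0.6512, 0.1441, 0.0606]
ee_rot: [1.0, 0.0, 0.001, -0.0]
wrist_force: [-0.6, -0.1, 4.2]
gripper_width: 0.0645
grasp_force: 39.8
time: 14.65
position: [0.6512, 0.1443, 0.1816]
ee_rot: [1.0, 0.0, 0.002, -0.0]
wrist_force: [0.2, -0.6, -1.7]
gripper_width: 0.0643
grasp_force: 39.8
t 14.7 pos [0.6512 0.1443 0.1816] yaw 0.0 w 0.0643 F [ 0.2 -0.6 -1.7]
az-units [-0.01 -0.06  0.  ] then d-units in target frame [-3.74 -1.93  0.19]
```

```bash
python3 -m crank '[{"ax":0,"ay":0,"az":0,"dx":-0.25,"dy":-0.13,"dz":0,"grip":0.5},{"ax":0,"ay":0,"az":0,"dx":-0.5,"dy":-0.26,"dz":0,"grip":0.5},{"ax":0,"ay":0,"az":0,"dx":-0.65,"dy":-0.33,"dz":0,"grip":0.5},{"ax":0,"ay":0,"az":0,"dx":-0.65,"dy":-0.33,"dz":0,"grip":0.5},{"ax":0,"ay":0,"az":0,"dx":-0.65,"dy":-0.33,"dz":0,"grip":0.5},{"ax":0,"ay":0,"az":0,"dx":-0.6,"dy":-0.32,"dz":0,"grip":0.5},{"ax":0,"ay":0,"az":0,"dx":-0.35,"dy":-0.18,"dz":0,"grip":0.5},{"ax":0,"ay":0,"az":0,"dx":-0.09,"dy":-0.05,"dz":0.2,"grip":0.5}]'
python3 -m crank '[{"ax":0,"ay":0,"az":0,"dx":0,"dy":0,"dz":0.2,"grip":0.5},{"ax":0,"ay":0,"az":0,"dx":0,"dy":0,"dz":0,"grip":0.5}]'
python3 - <<'E'
from h import *
togo(.427,.26,.0996,0); s,p,r,y=state()
for n in ('wrist','scene','side'): snap(n,n+'8.png')
W,S,D=[load(n+'8.png') for n in ('wrist','scene','side')]
print('held',fitc([W],p[2]-.0055,.034,p[:2]))
a=S[0][80:190,230:380]; b=D[0][190:330,220:360]
for V in (S,D):
    circ(V[1],V[0],(.427,.26,.075),.034); circ(V[1],V[0],(.4285,.261,.003),.05,(0,255,0)); circ(V[1],V[0],(p[0],p[1],p[2]-.0055),.034)
cv2.imwrite('pics/m8.png',np.hstack([cv2.resize(a,(450,420),interpolation=2),cv2.resize(b,(350,420),interpolation=2)]))
E
```

```text
time: 15.65
position: [0.4246, 0.2605, 0.1667]
ee_rot: [1.0, 0.001, 0.0, -0.0]
wrist_force: [0.3, 0.0, -1.7]
gripper_width: 0.0641
grasp_force: 39.8
time: 15.9
position: [0.4263, 0.2591, 0.1534]
ee_rot: [1.0, -0.0, -0.001, 0.0]
wrist_force: [0.2, 0.1, -2.1]
gripper_width: 0.0644
grasp_force: 39.8
t 15.9 pos [0.4263 0.2591 0.1534] yaw -0.0 w 0.0644 F [ 0.2  0.1 -2.1]
az-units [ 0.01  0.03 -0.01] then d-units in target frame [ 0.01 -0.01  0.9 ]
held (array([0.4298, 0.2591]), 29.9)
```

View pics/m8.png

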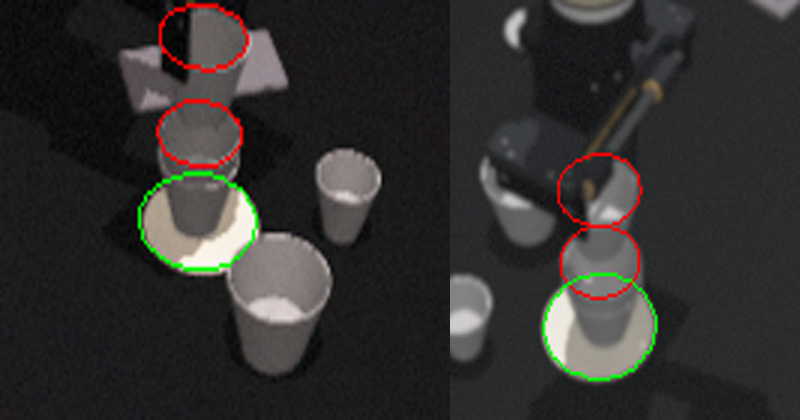

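```bash
python3 -m crank '[{"ax":0,"ay":0,"az":0,"dx":0,"dy":0,"dz":0.3,"grip":0.5},{"ax":0,"ay":0,"az":0,"dx":0,"dy":0,"dz":0.3,"grip":0.5},{"ax":0,"ay":0,"az":0,"dx":0,"dy":0,"dz":0.15,"grip":0.5},{"ax":0,"ay":0,"az":0,"dx":0,"dy":0,"dz":0.08,"grip":0.5},{"ax":0,"ay":0,"az":0,"dx":0,"dy":0,"dz":0.03,"grip":0.5},{"ax":0,"ay":0,"az":0,"dx":0,"dy":0,"dz":0,"grip":0.5}]'
python3 -c "
from h import *
togo(.427,.2605,.0996,0)"
```

```text
time: 16.8
position: [0.4261, 0.2599, 0.1037]
ee_rot: [1.0, 0.0, 0.0, -0.0]
wrist_force: [-1.1, -1.0, -0.6]
gripper_width: 0.064
grasp_force: 39.8
t 16.8 pos [0.4261 0.2599 0.1037] yaw 0.0 w 0.0640 F [-1.1 -1.  -0.6]
az-units [-0.   -0.01  0.01] then d-units in target frame [ 0.01 -0.01  0.07]
```

```bash
python3 -m crank '[{"ax":0,"ay":0,"az":0,"dx":0,"dy":0,"dz":0.03,"grip":0.5},{"ax":0,"ay":0,"az":0,"dx":0,"dy":0,"dz":0.03,"grip":0.5},{"ax":0,"ay":0,"az":0,"dx":0,"dy":0,"dz":0,"grip":0.75},{"ax":0,"ay":0,"az":0,"dx":0,"dy":0,"dz":0,"grip":1},{"ax":0,"ay":0,"az":0,"dx":0,"dy":0,"dz":0,"grip":1},{"ax":0,"ay":0,"az":0,"dx":0,"dy":0,"dz":-0.5,"grip":1},{"ax":0,"ay":0,"az":0,"dx":0,"dy":0,"dz":-0.7,"grip":1},{"ax":0,"ay":0,"az":0,"dx":0,"dy":0,"dz":-0.7,"grip":1}]'
python3 -m crank '[{"ax":0,"ay":0,"az":0,"dx":0,"dy":0.5,"dz":0,"grip":1},{"ax":0,"ay":0,"az":0,"dx":0.1,"dy":0.9,"dz":0,"grip":0.6},{"ax":0,"ay":0,"az":0,"dx":0.1,"dy":0.9,"dz":0,"grip":0.3},{"ax":0,"ay":0,"az":0,"dx":0,"dy":0.9,"dz":0,"grip":0.3},{"ax":0,"ay":0,"az":0,"dx":0,"dy":0.9,"dz":0,"grip":0.3},{"ax":0,"ay":0,"az":0,"dx":0,"dy":0.9,"dz":0,"grip":0.3},{"ax":0,"ay":0,"az":0,"dx":0,"dy":0.9,"dz":0,"grip":0.3},{"ax":0,"ay":0,"az":0,"dx":0,"dy":0.9,"dz":0,"grip":0.3}]'
python3 -m crank '[{"ax":0,"ay":0,"az":0,"dx":0,"dy":0.9,"dz":0.4,"grip":0.3},{"ax":0,"ay":0,"az":0,"dx":0,"dy":0.4,"dz":0.4,"grip":0.3},{"ax":0,"ay":0,"az":0,"dx":0,"dy":0,"dz":0,"grip":0.3}]'
cat > bars.py <<'E'
from h import *
import sys
def bars(V):
    im,c=V; m=(im.min(2)>195).astype(np.uint8); n,l,st,ce=cv2.connectedComponentsWithStats(m); o=[]
    for k in range(1,n):
        P=unproj(c,ce[k],.014)[0]
        if .40<P[0]<.56 and -.36<P[1]<-.13 and st[k][4]>60:
            W=np.float32(unproj(c,np.argwhere(l==k)[:,::-1],.014)[:,:2]*1000); (x,y),(w,h),a=cv2.minAreaRect(W)
            if w<h: a+=90
            a=(a+90)%180-90
            o.append((round(x/1000,4),round(y/1000,4),round(max(w,h),1),round(min(w,h),1),round(a,1)))
    return o
E
python3 - <<'E'
from bars import *
togo(.46,-.19,.1,0); 
for n in ('wrist','scene','side'): snap(n,n+'9.png')
W,S,D=[load(n+'9.png') for n in ('wrist','scene','side')]
for b in bars(W): print(b)
print('stack',fitc([D],.093,.034,(.427,.26)),fitc([S],.093,.034,(.427,.26)),'lid',fitc([S,D],.009,.036,(.657,-.1)))
cv2.imwrite('pics/m9.png',W[0])
circ(D[1],D[0],(.427,.26,.093),.034);circ(S[1],S[0],(.427,.26,.093),.034)
cv2.imwrite('pics/m9.png',np.hstack([cv2.resize(S[0][80:190,230:380],(300,280)),cv2.resize(D[0][190:330,220:360],(280,280)),cv2.resize(W[0],(373,280))])[:,:])
x=np.vstack([np.hstack([cv2.resize(S[0][80:190,230:380],(360,290),interpolation=2),cv2.resize(D[0][190:330,220:360],(290,290),interpolation=2)]),cv2.copyMakeBorder(cv2.resize(W[0],(413,310)),0,0,0,237,0)]);cv2.imwrite('pics/m9.png',x)
E
```

```text
time: 17.8
position: [0.4257, 0.2597, 0.2149]
ee_rot: [1.0, 0.0, -0.0, 0.0]
wrist_force: [1.4, 0.2, 0.6]
gripper_width: 0.0869
grasp_force: 0.0
time: 18.8
position: [0.4378, -0.1501, 0.214]
ee_rot: [1.0, -0.0, 0.0, 0.0]
wrist_force: [1.1, 0.2, -1.0]
gripper_width: 0.029
grasp_force: 0.0
time: 19.18
position: [0.4371, -0.2274, 0.1644]
ee_rot: [1.0, -0.001, -0.001, -0.001]
wrist_force: [0.3, 0.5, 0.5]
gripper_width: 0.0263
grasp_force: 0.0
t 19.2 pos [ 0.4371 -0.2274  0.1644] yaw -0.2 w 0.0263 F [0.3 0.5 0.5]
az-units [-0.03  0.03 -0.04] then d-units in target frame [ 0.38 -0.62  1.07]
(0.4838, -0.2479, 168.4, 119.7, 77.1)
(0.4283, -0.2472, 13.0, 12.3, 89.9)
stack (array([0.4275, 0.259 ]), 32.5) (array([0.426, 0.26 ]), 20.6) lid (array([ 0.6575, -0.1005]), 73.1)
```

View pics/m9.png

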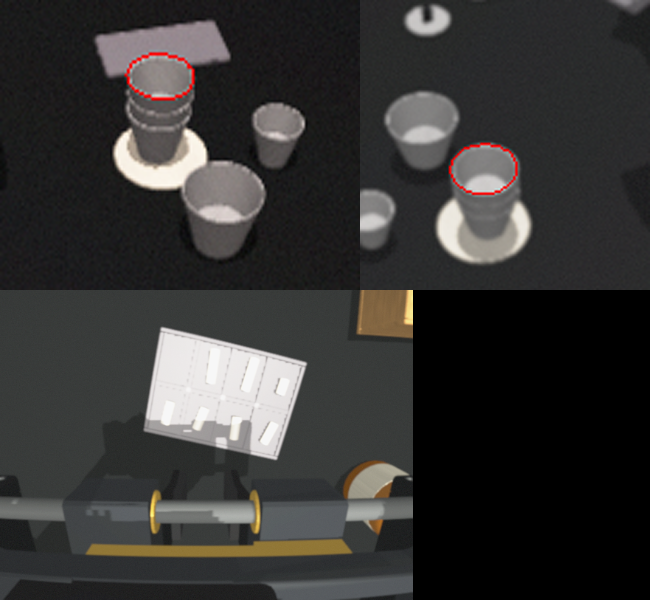

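```bash
python3 - <<'E'
from h import *
W=load('wrist9.png'); g=cv2.cvtColor(W[0],cv2.COLOR_BGR2GRAY)
t=cv2.morphologyEx(g,cv2.MORPH_TOPHAT,np.ones((27,27))); 
for th in (20,35):
  n,l,st,ce=cv2.connectedComponentsWithStats((t>th).astype(np.uint8))
  for k in range(1,n):
    P=unproj(W[1],ce[k],.0145)[0]
    if .40<P[0]<.56 and -.36<P[1]<-.13 and st[k][4]>100:
        w=np.float32(unproj(W[1],np.argwhere(l==k)[:,::-1],.0145)[:,:2]*1000); (x,y),(a,b),an=cv2.minAreaRect(w)
        if a<b: an+=90
        print(th,round(x/1000,4),round(y/1000,4),round(max(a,b)),round(min(a,b)),round((an+90)%180-90))
I=W[0].copy()
for x,y,a in ((.4648,-.182,-19),(.457,-.221,-23),(.445,-.264,-8),(.438,-.3057,-29)):
    u=np.array([np.cos(np.radians(a)),np.sin(np.radians(a)),0])*.014; p=proj(W[1],np.array([x,y,.0145])+np.array([[-1],[1]])*u); cv2.line(I,*[tuple(map(int,q)) for q in p],(0,0,255),1)
cv2.imwrite('pics/w9c.png',cv2.resize(I[40:240,180:430],None,fx=3,fy=3,interpolation=2))
E
```

```text
20 0.4836 -0.2481 172 123 77
20 0.4886 -0.1632 94 5 -12
20 0.4712 -0.2265 57 25 -38
20 0.4648 -0.1822 29 11 -14
20 0.4508 -0.2575 40 35 72
20 0.4285 -0.2476 16 14 90
35 0.5557 -0.1989 43 5 78
35 0.477 -0.2729 123 122 -12
35 0.5212 -0.2377 43 14 -3
35 0.4597 -0.157 34 4 -13
35 0.447 -0.2682 32 20 -6
35 0.4524 -0.2188 17 10 -23
35 0.428 -0.2472 15 13 90
```

View pics/w9c.png

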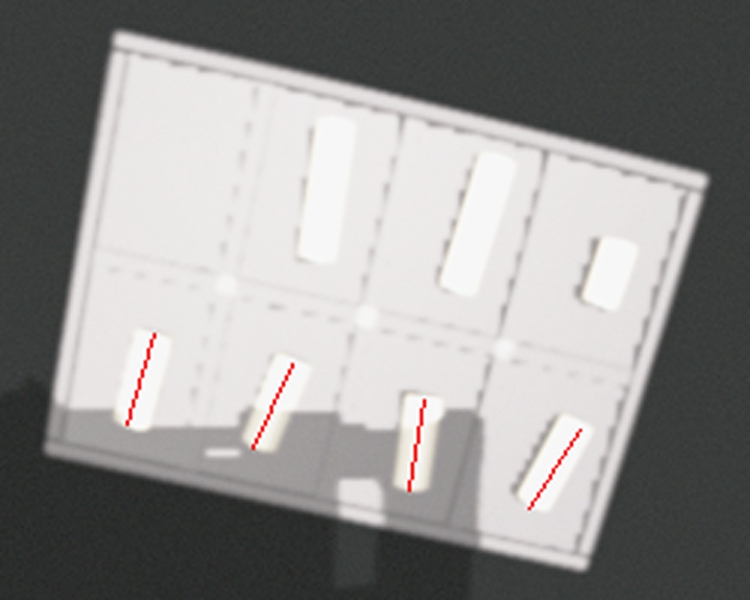

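```bash
python3 -m crank '[{"ax":0,"ay":0,"az":0.9,"dx":0,"dy":0,"dz":0,"grip":0.3},{"ax":0,"ay":0,"az":0.9,"dx":0,"dy":0,"dz":0,"grip":0.3},{"ax":0,"ay":0,"az":0.9,"dx":0,"dy":0,"dz":0,"grip":0.3},{"ax":0,"ay":0,"az":0.8,"dx":0,"dy":0,"dz":0,"grip":0.3},{"ax":0,"ay":0,"az":0,"dx":0,"dy":0,"dz":0,"grip":0.3}]' 25
python3 -c "
from h import *
togo(.4648,-.182,.0235,-14)"
```

```text
time: 19.95
position: [0.4384, -0.225, 0.1668]
ee_rot: [0.993, -0.12, 0.001, 0.0]
wrist_force: [-0.7, -0.4, 0.0]
gripper_width: 0.0262
grasp_force: 0.0
t 19.9 pos [ 0.4384 -0.225   0.1668] yaw -13.8 w 0.0262 F [-0.7 -0.4  0. ]
az-units [ 0.01 -0.02  0.04] then d-units in target frame [ 0.25 -0.8   2.39]
```

```bash
python3 -m crank '[{"ax":0,"ay":0,"az":0,"dx":0.13,"dy":-0.4,"dz":0.3,"grip":0.3},{"ax":0,"ay":0,"az":0,"dx":0.12,"dy":-0.4,"dz":0.5,"grip":0.3},{"ax":0,"ay":0,"az":0,"dx":0,"dy":0,"dz":0.6,"grip":0.3},{"ax":0,"ay":0,"az":0,"dx":0,"dy":0,"dz":0.4,"grip":0.3},{"ax":0,"ay":0,"az":0,"dx":0,"dy":0,"dz":0.3,"grip":0.3},{"ax":0,"ay":0,"az":0,"dx":0,"dy":0,"dz":0,"grip":0.3}]' 25
python3 -c "
from h import *
togo(.4648,-.182,.0235,-14)
snap('wrist','w10.png')
cv2.imwrite('pics/w10c.png',cv2.resize(load('w10.png')[0][100:420,120:440],None,fx=1.5,fy=1.5))"
```

```text
time: 20.7
position: [0.4637, -0.1822, 0.0392]
ee_rot: [0.993, -0.121, -0.001, -0.001]
wrist_force: [0.2, 0.4, 0.0]
gripper_width: 0.0261
grasp_force: 0.0
t 20.7 pos [ 0.4637 -0.1822  0.0392] yaw -13.9 w 0.0261 F [0.2 0.4 0. ]
az-units [-0.01  0.03  0.03] then d-units in target frame [ 0.02 -0.01  0.26]
```

View pics/w10c.png

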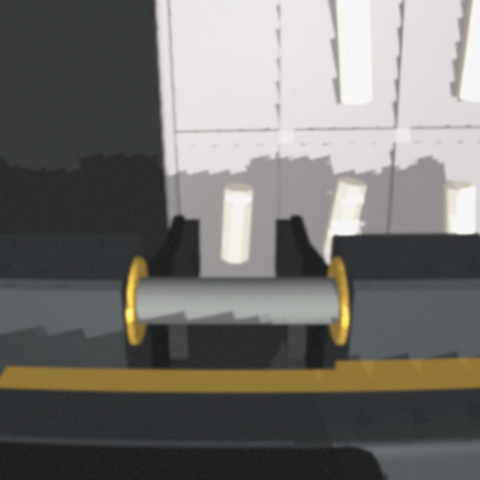

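```bash
python3 -m crank '[{"ax":0,"ay":0,"az":0,"dx":0,"dy":0,"dz":0.26,"grip":0.3},{"ax":0,"ay":0,"az":0,"dx":0,"dy":0,"dz":0,"grip":0.1},{"ax":0,"ay":0,"az":0,"dx":0,"dy":0,"dz":0,"grip":0},{"ax":0,"ay":0,"az":0,"dx":0,"dy":0,"dz":0,"grip":0},{"ax":0,"ay":0,"az":0,"dx":0,"dy":0,"dz":0,"grip":0},{"ax":0,"ay":0,"az":0,"dx":0,"dy":0,"dz":-0.4,"grip":0},{"ax":0,"ay":0,"az":0,"dx":0,"dy":0,"dz":-0.8,"grip":0},{"ax":0,"ay":0,"az":0,"dx":0,"dy":0,"dz":-0.8,"grip":0}]' 25
python3 -m crank '[{"ax":0,"ay":0,"az":-0.9,"dx":0,"dy":0,"dz":-0.4,"grip":0},{"ax":0,"ay":0,"az":-0.9,"dx":0,"dy":0,"dz":0,"grip":0},{"ax":0,"ay":0,"az":-0.9,"dx":0,"dy":0,"dz":0,"grip":0},{"ax":0,"ay":0,"az":-0.8,"dx":0,"dy":0,"dz":0,"grip":0},{"ax":0,"ay":0,"az":0,"dx":0,"dy":-0.3,"dz":0,"grip":0},{"ax":0,"ay":0,"az":0,"dx":0,"dy":-0.6,"dz":0,"grip":0}]'
python3 -c "
from h import *
togo(.427,.2655,.16,0)"
```

```text
time: 21.75
position: [0.4638, -0.1831, 0.1452]
ee_rot: [0.993, -0.122, -0.0, -0.0]
wrist_force: [-0.0, 0.2, 0.2]
gripper_width: 0.009
grasp_force: 25.0
time: 22.5
position: [0.4642, -0.1287, 0.1682]
ee_rot: [1.0, -0.002, 0.0, 0.0]
wrist_force: [0.7, 0.2, -0.8]
gripper_width: 0.009
grasp_force: 25.0
t 22.5 pos [ 0.4642 -0.1287  0.1682] yaw -0.2 w 0.0090 F [ 0.7  0.2 -0.8]
az-units [ 0.   -0.01 -0.04] then d-units in target frame [-0.62 -6.57  0.14]
```

```bash
python3 -m crank '[{"ax":0,"ay":0,"az":0,"dx":-0.06,"dy":-0.7,"dz":0,"grip":0},{"ax":0,"ay":0,"az":0,"dx":-0.06,"dy":-0.7,"dz":0,"grip":0},{"ax":0,"ay":0,"az":0,"dx":-0.06,"dy":-0.7,"dz":0,"grip":0},{"ax":0,"ay":0,"az":0,"dx":-0.06,"dy":-0.7,"dz":0,"grip":0},{"ax":0,"ay":0,"az":0,"dx":-0.06,"dy":-0.7,"dz":0,"grip":0},{"ax":0,"ay":0,"az":0,"dx":-0.06,"dy":-0.7,"dz":0,"grip":0},{"ax":0,"ay":0,"az":0,"dx":-0.06,"dy":-0.7,"dz":0,"grip":0},{"ax":0,"ay":0,"az":0,"dx":-0.06,"dy":-0.7,"dz":0,"grip":0}]'
python3 -m crank '[{"ax":0,"ay":0,"az":0,"dx":-0.06,"dy":-0.6,"dz":0,"grip":0},{"ax":0,"ay":0,"az":0,"dx":-0.06,"dy":-0.35,"dz":0,"grip":0},{"ax":0,"ay":0,"az":0,"dx":0,"dy":0,"dz":0,"grip":0},{"ax":0,"ay":0,"az":0,"dx":0,"dy":0,"dz":0,"grip":0}]'
python3 -c "
from h import *
togo(.427,.2655,.098,0)
snap('wrist','w11.png')
print(fitc([load('w11.png')],.093,.034,(.427,.26)))"
```

```text
time: 23.5
position: [0.4338, 0.2088, 0.1682]
ee_rot: [1.0, -0.0, -0.0, -0.0]
wrist_force: [0.8, 1.0, -0.3]
gripper_width: 0.0086
grasp_force: 25.0
time: 24.0
position: [0.4272, 0.2636, 0.168]
ee_rot: [1.0, 0.0, -0.0, 0.0]
wrist_force: [0.2, -0.0, 0.1]
gripper_width: 0.0088
grasp_force: 25.0
t 24.0 pos [0.4272 0.2636 0.168 ] yaw 0.0 w 0.0088 F [ 0.2 -0.   0.1]
az-units [0.01 0.01 0.01] then d-units in target frame [-0.   -0.03  1.17]
(array([0.428, 0.259]), 20.4)
```

```bash
python3 -m crank '[{"ax":0,"ay":0,"az":0,"dx":0,"dy":-0.02,"dz":0.5,"grip":0},{"ax":0,"ay":0,"az":0,"dx":0,"dy":0,"dz":0.4,"grip":0},{"ax":0,"ay":0,"az":0,"dx":0,"dy":0,"dz":0.2,"grip":0},{"ax":0,"ay":0,"az":0,"dx":0,"dy":0,"dz":0.07,"grip":0},{"ax":0,"ay":0,"az":0,"dx":0,"dy":0,"dz":0,"grip":0},{"ax":0,"ay":0,"az":0,"dx":0,"dy":0,"dz":0,"grip":0.16},{"ax":0,"ay":0,"az":0,"dx":0,"dy":0,"dz":0,"grip":0.16},{"ax":0,"ay":0,"az":0,"dx":0,"dy":0,"dz":-0.3,"grip":0.16}]'
python3 -m crank '[{"ax":0,"ay":0,"az":0,"dx":0,"dy":0,"dz":-0.6,"grip":0.2},{"ax":0,"ay":0,"az":0,"dx":0,"dy":0,"dz":-0.8,"grip":0.3},{"ax":0,"ay":0,"az":0,"dx":0,"dy":0,"dz":0,"grip":0.3}]'
python3 -c "
from h import *
togo(.4575,-.2215,.14,-23)
snap('wrist','w12.png')
V=load('w12.png');print(fitc([V],.093,.034,(.427,.26)));I=V[0].copy()
cv2.imwrite('pics/w12c.png',cv2.resize(I[110:290,200:360],None,fx=3,fy=3,interpolation=2))"
```

```text
time: 25.05
position: [0.4272, 0.2647, 0.1156]
ee_rot: [1.0, 0.0, -0.001, 0.0]
wrist_force: [-0.5, -0.3, -0.6]
gripper_width: 0.0134
grasp_force: 0.0
time: 25.42
position: [0.4305, 0.266, 0.2038]
ee_rot: [1.0, 0.0, 0.005, -0.002]
wrist_force: [0.1, 0.2, -0.7]
gripper_width: 0.0249
grasp_force: 0.0
t 25.4 pos [0.4305 0.266  0.2038] yaw 0.0 w 0.0249 F [ 0.1  0.2 -0.7]
az-units [-0.07 -0.12  5.76] then d-units in target frame [3.59 7.3  1.06]
(array([0.4275, 0.259 ]), 23.5)
```

View pics/w12c.png

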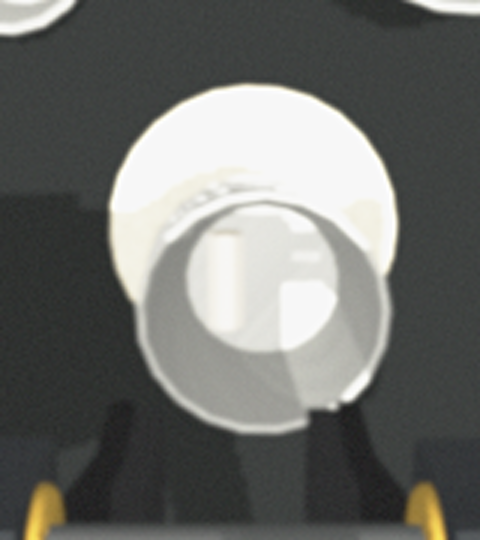

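```bash
python3 -m crank '[{"ax":0,"ay":0,"az":0,"dx":0.05,"dy":0.6,"dz":0,"grip":0.3},{"ax":0,"ay":0,"az":0,"dx":0.05,"dy":0.9,"dz":0,"grip":0.3},{"ax":0,"ay":0,"az":0,"dx":0.05,"dy":0.95,"dz":0,"grip":0.3},{"ax":0,"ay":0,"az":0,"dx":0.05,"dy":0.95,"dz":0,"grip":0.3},{"ax":0,"ay":0,"az":0,"dx":0.05,"dy":0.95,"dz":0,"grip":0.3},{"ax":0,"ay":0,"az":0,"dx":0.05,"dy":0.95,"dz":0,"grip":0.3},{"ax":0,"ay":0,"az":0,"dx":0.05,"dy":0.95,"dz":0,"grip":0.3},{"ax":0,"ay":0,"az":0,"dx":0.05,"dy":0.95,"dz":0,"grip":0.3}]'
python3 -m crank '[{"ax":0,"ay":0,"az":0.9,"dx":0.1,"dy":0.6,"dz":0.2,"grip":0.3},{"ax":0,"ay":0,"az":0.9,"dx":0,"dy":0.3,"dz":0.4,"grip":0.3},{"ax":0,"ay":0,"az":0.95,"dx":0,"dy":0,"dz":0.4,"grip":0.3},{"ax":0,"ay":0,"az":1,"dx":0,"dy":0,"dz":0.3,"grip":0.3},{"ax":0,"ay":0,"az":1,"dx":0,"dy":0,"dz":0.3,"grip":0.3},{"ax":0,"ay":0,"az":1,"dx":0,"dy":0,"dz":0.2,"grip":0.3},{"ax":0,"ay":0,"az":0,"dx":0,"dy":0,"dz":0,"grip":0.3},{"ax":0,"ay":0,"az":0,"dx":0,"dy":0,"dz":0,"grip":0.3}]'
python3 -c "
from h import *
togo(.4575,-.2215,.0235,-23)"
```

```text
time: 26.48
position: [0.451, -0.1683, 0.1986]
ee_rot: [1.0, -0.0, -0.001, -0.001]
wrist_force: [0.5, 0.3, 0.6]
gripper_width: 0.0262
grasp_force: 0.0
time: 27.48
position: [0.4567, -0.2208, 0.0916]
ee_rot: [0.98, -0.199, -0.0, -0.0]
wrist_force: [0.2, 0.9, 0.4]
gripper_width: 0.0263
grasp_force: 0.0
t 27.5 pos [ 0.4567 -0.2208  0.0916] yaw -22.9 w 0.0263 F [0.2 0.9 0.4]
az-units [-0.    0.01  0.02] then d-units in target frame [0.02 0.01 1.14]
```

```bash
python3 -m crank '[{"ax":0,"ay":0,"az":0,"dx":0.02,"dy":0,"dz":0.5,"grip":0.3},{"ax":0,"ay":0,"az":0,"dx":0,"dy":0,"dz":0.4,"grip":0.3},{"ax":0,"ay":0,"az":0,"dx":0,"dy":0,"dz":0.24,"grip":0.3},{"ax":0,"ay":0,"az":0,"dx":0,"dy":0,"dz":0,"grip":0.1},{"ax":0,"ay":0,"az":0,"dx":0,"dy":0,"dz":0,"grip":0},{"ax":0,"ay":0,"az":0,"dx":0,"dy":0,"dz":0,"grip":0},{"ax":0,"ay":0,"az":0,"dx":0,"dy":0,"dz":0,"grip":0},{"ax":0,"ay":0,"az":0,"dx":0,"dy":0,"dz":-0.4,"grip":0}]' 25
python3 -m crank '[{"ax":0,"ay":0,"az":0,"dx":0,"dy":0,"dz":-0.7,"grip":0},{"ax":0,"ay":0,"az":0,"dx":0,"dy":0,"dz":-0.7,"grip":0},{"ax":0,"ay":0,"az":-1,"dx":0,"dy":0,"dz":-0.5,"grip":0},{"ax":0,"ay":0,"az":-1,"dx":0,"dy":0,"dz":0,"grip":0},{"ax":0,"ay":0,"az":-1,"dx":0,"dy":0,"dz":0,"grip":0},{"ax":0,"ay":0,"az":-1,"dx":0,"dy":0,"dz":0,"grip":0},{"ax":0,"ay":0,"az":-1,"dx":0,"dy":0,"dz":0,"grip":0},{"ax":0,"ay":0,"az":-0.75,"dx":0,"dy":0,"dz":0,"grip":0}]'
python3 -c "
from h import *
togo(.427,.2525,.16,0)"
```

```text
time: 28.48
position: [0.4572, -0.2208, 0.047]
ee_rot: [0.98, -0.199, -0.001, -0.001]
wrist_force: [-0.4, 0.3, -0.3]
gripper_width: 0.0089
grasp_force: 25.0
time: 29.48
position: [0.4579, -0.2213, 0.1618]
ee_rot: [1.0, 0.001, 0.0, 0.0]
wrist_force: [-0.9, -0.4, -0.5]
gripper_width: 0.0093
grasp_force: 25.0
t 29.5 pos [ 0.4579 -0.2213  0.1618] yaw 0.1 w 0.0093 F [-0.9 -0.4 -0.5]
az-units [ 0.   -0.    0.03] then d-units in target frame [-0.52 -7.9   0.03]
```

```bash
python3 -m crank '[{"ax":0,"ay":0,"az":0,"dx":0,"dy":-0.4,"dz":0,"grip":0},{"ax":0,"ay":0,"az":0,"dx":-0.06,"dy":-0.8,"dz":0,"grip":0},{"ax":0,"ay":0,"az":0,"dx":-0.06,"dy":-0.8,"dz":0,"grip":0},{"ax":0,"ay":0,"az":0,"dx":-0.06,"dy":-0.8,"dz":0,"grip":0},{"ax":0,"ay":0,"az":0,"dx":-0.06,"dy":-0.8,"dz":0,"grip":0},{"ax":0,"ay":0,"az":0,"dx":-0.06,"dy":-0.8,"dz":0,"grip":0},{"ax":0,"ay":0,"az":0,"dx":-0.06,"dy":-0.8,"dz":0,"grip":0},{"ax":0,"ay":0,"az":0,"dx":-0.06,"dy":-0.8,"dz":0,"grip":0}]'
python3 -m crank '[{"ax":0,"ay":0,"az":0,"dx":-0.05,"dy":-0.8,"dz":0,"grip":0},{"ax":0,"ay":0,"az":0,"dx":-0.05,"dy":-0.7,"dz":0,"grip":0},{"ax":0,"ay":0,"az":0,"dx":0,"dy":-0.4,"dz":0,"grip":0},{"ax":0,"ay":0,"az":0,"dx":0,"dy":0,"dz":0,"grip":0},{"ax":0,"ay":0,"az":0,"dx":0,"dy":0,"dz":0,"grip":0}]'
python3 -c "
from h import *
togo(.427,.253,.098,0)
snap('wrist','w13.png')
print(fitc([load('w13.png')],.093,.034,(.427,.26)))"
```

```text
time: 30.48
position: [0.4325, 0.14, 0.1619]
ee_rot: [1.0, 0.0, 0.0, -0.0]
wrist_force: [0.7, 0.1, -1.0]
gripper_width: 0.0087
grasp_force: 25.0
time: 31.1
position: [0.4264, 0.2519, 0.1616]
ee_rot: [1.0, 0.0, -0.0, 0.0]
wrist_force: [1.0, -0.4, -0.8]
gripper_width: 0.009
grasp_force: 25.0
t 31.1 pos [0.4264 0.2519 0.1616] yaw 0.0 w 0.0090 F [ 1.  -0.4 -0.8]
az-units [0.01 0.01 0.01] then d-units in target frame [ 0.01 -0.02  1.06]
(array([0.428, 0.258]), 18.6)
```

```bash
python3 -m crank '[{"ax":0,"ay":0,"az":0,"dx":0.01,"dy":-0.02,"dz":0.4,"grip":0},{"ax":0,"ay":0,"az":0,"dx":0,"dy":0,"dz":0.4,"grip":0},{"ax":0,"ay":0,"az":0,"dx":0,"dy":0,"dz":0.2,"grip":0},{"ax":0,"ay":0,"az":0,"dx":0,"dy":0,"dz":0.06,"grip":0},{"ax":0,"ay":0,"az":0,"dx":0,"dy":0,"dz":0,"grip":0},{"ax":0,"ay":0,"az":0,"dx":0,"dy":0,"dz":0,"grip":0.16},{"ax":0,"ay":0,"az":0,"dx":0,"dy":0,"dz":0,"grip":0.16},{"ax":0,"ay":0,"az":0,"dx":0,"dy":0,"dz":-0.3,"grip":0.16}]'
python3 -m crank '[{"ax":0,"ay":0,"az":0,"dx":0,"dy":0,"dz":-0.6,"grip":0.2},{"ax":0,"ay":0,"az":0,"dx":0,"dy":0,"dz":-0.8,"grip":0.3},{"ax":0,"ay":0,"az":0,"dx":0,"dy":0,"dz":0,"grip":0.3}]'
python3 -c "
from h import *
togo(.4455,-.264,.14,-6)
snap('wrist','w14.png');snap('side','d14.png');snap('scene','s14.png')
print(fitc([load('w14.png')],.093,.034,(.427,.26)))"
python3 -m crank '[{"ax":0,"ay":0,"az":0,"dx":0.05,"dy":0.6,"dz":0,"grip":0.3},{"ax":0,"ay":0,"az":0,"dx":0.05,"dy":0.9,"dz":0,"grip":0.3},{"ax":0,"ay":0,"az":0,"dx":0.05,"dy":0.95,"dz":0,"grip":0.3},{"ax":0,"ay":0,"az":0,"dx":0.05,"dy":0.95,"dz":0,"grip":0.3},{"ax":0,"ay":0,"az":0,"dx":0.05,"dy":0.95,"dz":0,"grip":0.3},{"ax":0,"ay":0,"az":0,"dx":0.05,"dy":0.95,"dz":0,"grip":0.3},{"ax":0,"ay":0,"az":0,"dx":0,"dy":0.95,"dz":0,"grip":0.3},{"ax":0,"ay":0,"az":0,"dx":0,"dy":0.95,"dz":0,"grip":0.3}]'
python3 -m crank '[{"ax":0,"ay":0,"az":0,"dx":0,"dy":0.8,"dz":0.2,"grip":0.3},{"ax":0,"ay":0,"az":0,"dx":0,"dy":0.6,"dz":0.4,"grip":0.3},{"ax":0,"ay":0,"az":0.75,"dx":0,"dy":0,"dz":0.4,"grip":0.3},{"ax":0,"ay":0,"az":0.75,"dx":0,"dy":0,"dz":0.4,"grip":0.3},{"ax":0,"ay":0,"az":0,"dx":0,"dy":0,"dz":0.3,"grip":0.3},{"ax":0,"ay":0,"az":0,"dx":0,"dy":0,"dz":0,"grip":0.3},{"ax":0,"ay":0,"az":0,"dx":0,"dy":0,"dz":0,"grip":0.3}]'
python3 -c "
from h import *
togo(.4455,-.264,.0235,-6)"
```

```text
time: 32.15
position: [0.4266, 0.2535, 0.1156]
ee_rot: [1.0, 0.0, -0.001, 0.0]
wrist_force: [0.4, -0.3, -0.4]
gripper_width: 0.0137
grasp_force: 0.0
time: 32.52
position: [0.4299, 0.2547, 0.2037]
ee_rot: [1.0, 0.0, 0.005, -0.001]
wrist_force: [-0.2, 0.6, 0.1]
gripper_width: 0.0247
grasp_force: 0.0
t 32.5 pos [0.4299 0.2547 0.2037] yaw 0.0 w 0.0247 F [-0.2  0.6  0.1]
az-units [-0.05 -0.13  1.51] then d-units in target frame [1.16 8.57 1.06]
(array([0.4275, 0.2585]), 24.4)
time: 33.67
position: [0.4443, -0.1796, 0.1983]
ee_rot: [1.0, -0.0, -0.001, -0.001]
wrist_force: [0.9, -0.2, -0.2]
gripper_width: 0.0262
grasp_force: 0.0
time: 34.55
position: [0.4453, -0.262, 0.0976]
ee_rot: [0.999, -0.052, -0.0, -0.0]
wrist_force: [0.1, -0.8, -0.0]
gripper_width: 0.026
grasp_force: 0.0
t 34.5 pos [ 0.4453 -0.262   0.0976] yaw -6.0 w 0.0260 F [ 0.1 -0.8 -0. ]
az-units [-0.01  0.01  0.01] then d-units in target frame [0.01 0.03 1.23]
```

```bash
python3 -m crank '[{"ax":0,"ay":0,"az":0,"dx":0.01,"dy":0.03,"dz":0.5,"grip":0.3},{"ax":0,"ay":0,"az":0,"dx":0,"dy":0,"dz":0.4,"grip":0.3},{"ax":0,"ay":0,"az":0,"dx":0,"dy":0,"dz":0.33,"grip":0.3},{"ax":0,"ay":0,"az":0,"dx":0,"dy":0,"dz":0,"grip":0.1},{"ax":0,"ay":0,"az":0,"dx":0,"dy":0,"dz":0,"grip":0},{"ax":0,"ay":0,"az":0,"dx":0,"dy":0,"dz":0,"grip":0},{"ax":0,"ay":0,"az":0,"dx":0,"dy":0,"dz":0,"grip":0},{"ax":0,"ay":0,"az":0,"dx":0,"dy":0,"dz":-0.4,"grip":0}]' 25
python3 -m crank '[{"ax":0,"ay":0,"az":0,"dx":0,"dy":0,"dz":-0.7,"grip":0},{"ax":0,"ay":0,"az":0,"dx":0,"dy":0,"dz":-0.7,"grip":0},{"ax":0,"ay":0,"az":-0.75,"dx":0,"dy":0,"dz":-0.5,"grip":0},{"ax":0,"ay":0,"az":-0.75,"dx":0,"dy":0,"dz":0,"grip":0},{"ax":0,"ay":0,"az":0,"dx":0,"dy":-0.4,"dz":0,"grip":0},{"ax":0,"ay":0,"az":0,"dx":0,"dy":-0.8,"dz":0,"grip":0},{"ax":0,"ay":0,"az":0,"dx":-0.06,"dy":-0.8,"dz":0,"grip":0},{"ax":0,"ay":0,"az":0,"dx":-0.06,"dy":-0.8,"dz":0,"grip":0}]'
python3 -m crank '[{"ax":0,"ay":0,"az":0,"dx":-0.06,"dy":-0.8,"dz":0,"grip":0},{"ax":0,"ay":0,"az":0,"dx":-0.06,"dy":-0.8,"dz":0,"grip":0},{"ax":0,"ay":0,"az":0,"dx":-0.06,"dy":-0.8,"dz":0,"grip":0},{"ax":0,"ay":0,"az":0,"dx":0,"dy":-0.8,"dz":0,"grip":0},{"ax":0,"ay":0,"az":0,"dx":0,"dy":-0.8,"dz":0,"grip":0},{"ax":0,"ay":0,"az":0,"dx":0,"dy":-0.8,"dz":0,"grip":0},{"ax":0,"ay":0,"az":0,"dx":0,"dy":-0.8,"dz":0,"grip":0},{"ax":0,"ay":0,"az":0,"dx":0,"dy":-0.3,"dz":0,"grip":0}]'
python3 -m crank '[{"ax":0,"ay":0,"az":0,"dx":0,"dy":0,"dz":0,"grip":0},{"ax":0,"ay":0,"az":0,"dx":0,"dy":0,"dz":0,"grip":0}]'
python3 -c "
from h import *
togo(.427,.2645,.102,0)"
```

```text
time: 35.55
position: [0.4452, -0.2635, 0.0477]
ee_rot: [0.999, -0.052, -0.001, -0.001]
wrist_force: [0.4, -0.2, -0.6]
gripper_width: 0.0088
grasp_force: 25.0
time: 36.55
position: [0.4371, -0.0931, 0.1617]
ee_rot: [1.0, -0.0, -0.001, -0.001]
wrist_force: [-0.3, -0.3, -0.5]
gripper_width: 0.0087
grasp_force: 25.0
time: 37.55
position: [0.4256, 0.2604, 0.1617]
ee_rot: [1.0, 0.002, -0.001, 0.0]
wrist_force: [-0.5, -0.2, -0.1]
gripper_width: 0.0082
grasp_force: 25.0
time: 37.8
position: [0.427, 0.2568, 0.1619]
ee_rot: [1.0, -0.0, -0.001, 0.0]
wrist_force: [0.8, 0.1, -0.4]
gripper_width: 0.0085
grasp_force: 25.0
t 37.8 pos [0.427  0.2568 0.1619] yaw -0.0 w 0.0085 F [ 0.8  0.1 -0.4]
az-units [ 0.01  0.02 -0.01] then d-units in target frame [-0.   -0.13  1.  ]
```

```bash
python3 -m crank '[{"ax":0,"ay":0,"az":0,"dx":0,"dy":-0.13,"dz":0.3,"grip":0},{"ax":0,"ay":0,"az":0,"dx":0,"dy":0,"dz":0.4,"grip":0},{"ax":0,"ay":0,"az":0,"dx":0,"dy":0,"dz":0.2,"grip":0},{"ax":0,"ay":0,"az":0,"dx":0,"dy":0,"dz":0.1,"grip":0},{"ax":0,"ay":0,"az":0,"dx":0,"dy":0,"dz":0,"grip":0},{"ax":0,"ay":0,"az":0,"dx":0,"dy":0,"dz":0,"grip":0.16},{"ax":0,"ay":0,"az":0,"dx":0,"dy":0,"dz":0,"grip":0.16},{"ax":0,"ay":0,"az":0,"dx":0,"dy":0,"dz":-0.3,"grip":0.16}]'
python3 -m crank '[{"ax":0,"ay":0,"az":0,"dx":0,"dy":0,"dz":-0.6,"grip":0.2},{"ax":0,"ay":0,"az":0,"dx":0,"dy":0,"dz":-0.8,"grip":0.3},{"ax":0,"ay":0,"az":0,"dx":0,"dy":0,"dz":0,"grip":0.3}]'
python3 -c "
from h import *
snap('wrist','w15.png');snap('side','d15.png');snap('scene','s15.png')
print(fitc([load('w15.png')],.093,.034,(.427,.26)))
W=load('w15.png')
for n in ('12','14','15'):
    g=load('w%s.png'%n); u=proj(g[1],(.4275,.259,.06))[0].astype(int); print(u); print(cv2.resize(g[0][u[1]-28:u[1]+28,u[0]-28:u[0]+28,1],(14,14),interpolation=cv2.INTER_AREA))"
python3 -m crank '[{"ax":0,"ay":0,"az":0,"dx":0.05,"dy":0.6,"dz":0,"grip":0.3},{"ax":0,"ay":0,"az":0,"dx":0.05,"dy":0.9,"dz":0,"grip":0.3},{"ax":0,"ay":0,"az":0,"dx":0.05,"dy":0.95,"dz":0,"grip":0.3},{"ax":0,"ay":0,"az":0,"dx":0.05,"dy":0.95,"dz":0,"grip":0.3},{"ax":0,"ay":0,"az":0,"dx":0,"dy":0.95,"dz":0,"grip":0.3},{"ax":0,"ay":0,"az":0,"dx":0,"dy":0.95,"dz":0,"grip":0.3},{"ax":0,"ay":0,"az":0,"dx":0,"dy":0.95,"dz":0,"grip":0.3},{"ax":0,"ay":0,"az":0,"dx":0,"dy":0.95,"dz":0,"grip":0.3}]'
python3 -m crank '[{"ax":0,"ay":0,"az":0,"dx":0,"dy":0.9,"dz":0,"grip":0.3},{"ax":0,"ay":0,"az":0,"dx":0,"dy":0.9,"dz":0,"grip":0.3},{"ax":0,"ay":0,"az":0,"dx":0,"dy":0.5,"dz":0,"grip":0.3},{"ax":0,"ay":0,"az":1,"dx":0,"dy":0,"dz":0.3,"grip":0.3},{"ax":0,"ay":0,"az":1,"dx":0,"dy":0,"dz":0.3,"grip":0.3},{"ax":0,"ay":0,"az":1,"dx":0,"dy":0,"dz":0.3,"grip":0.3},{"ax":0,"ay":0,"az":1,"dx":0,"dy":0,"dz":0.3,"grip":0.3},{"ax":0,"ay":0,"az":1,"dx":0,"dy":0,"dz":0.3,"grip":0.3}]'
python3 -m crank '[{"ax":0,"ay":0,"az":1,"dx":0,"dy":0,"dz":0.2,"grip":0.3},{"ax":0,"ay":0,"az":1,"dx":0,"dy":0,"dz":0,"grip":0.3},{"ax":0,"ay":0,"az":0,"dx":0,"dy":0,"dz":0,"grip":0.3},{"ax":0,"ay":0,"az":0,"dx":0,"dy":0,"dz":0,"grip":0.3}]'
python3 -c "
from h import *
togo(.438,-.3055,.0235,-28)"
```

```text
time: 38.8
position: [0.427, 0.2655, 0.1198]
ee_rot: [1.0, 0.0, -0.001, 0.0]
wrist_force: [-0.4, 0.2, -0.6]
gripper_width: 0.0135
grasp_force: 0.0
time: 39.17
position: [0.4303, 0.2668, 0.208]
ee_rot: [1.0, 0.0, 0.005, -0.002]
wrist_force: [-0.5, -0.0, -0.9]
gripper_width: 0.0244
grasp_force: 0.0
(array([0.4275, 0.259 ]), 23.9)
[286 204]
[[231 225 234 240 224 220 225 221 217 215 221 245 247 247]
 [232 241 210 179 200 231 237 238 237 245 219 184 215 245]
 [239 181 158 209 220 224 230 229 228 235 245 230 164 186]
 [169 149 217 239 242 233 229 228 228 227 226 225 198 155]
 [139 184 232 243 246 236 229 228 227 227 234 234 227 170]
 [142 209 230 243 246 236 228 227 226 226 230 232 227 190]
 [146 218 231 243 246 236 227 226 224 227 230 230 228 201]
 [147 215 231 243 246 236 226 224 227 247 247 247 243 202]
 [145 200 231 243 246 236 224 224 230 247 247 247 247 214]
 [147 171 228 243 246 236 224 226 230 247 247 247 247 195]
 [148 151 195 241 245 233 226 226 229 247 247 247 224 183]
 [150 151 154 191 223 225 226 226 229 247 247 228 191 182]
 [150 152 153 152 167 196 210 213 208 228 211 194 18
[... 1660 characters left out ...]
234 211 192 185 180]
 [149 151 152 152 151 154 159 161 160 182 190 188 186 185]]
time: 40.33
position: [0.4387, -0.1676, 0.2026]
ee_rot: [1.0, -0.0, -0.001, -0.001]
wrist_force: [0.2, -0.3, -0.6]
gripper_width: 0.0263
grasp_force: 0.0
time: 41.32
position: [0.4389, -0.3033, 0.1118]
ee_rot: [0.985, -0.175, -0.002, -0.001]
wrist_force: [-0.2, 0.2, -0.3]
gripper_width: 0.0261
grasp_force: 0.0
time: 41.82
position: [0.4396, -0.3039, 0.1014]
ee_rot: [0.97, -0.241, -0.001, -0.0]
wrist_force: [0.4, -0.0, -0.3]
gripper_width: 0.0261
grasp_force: 0.0
t 41.8 pos [ 0.4396 -0.3039  0.1014] yaw -27.9 w 0.0261 F [ 0.4 -0.  -0.3]
az-units [-0.01  0.02  0.02] then d-units in target frame [-0.01  0.04  1.3 ]
```

```bash
python3 -m crank '[{"ax":0,"ay":0,"az":0,"dx":-0.01,"dy":0.03,"dz":0.5,"grip":0.3},{"ax":0,"ay":0,"az":0,"dx":0,"dy":0,"dz":0.4,"grip":0.3},{"ax":0,"ay":0,"az":0,"dx":0,"dy":0,"dz":0.4,"grip":0.3},{"ax":0,"ay":0,"az":0,"dx":0,"dy":0,"dz":0,"grip":0.1},{"ax":0,"ay":0,"az":0,"dx":0,"dy":0,"dz":0,"grip":0},{"ax":0,"ay":0,"az":0,"dx":0,"dy":0,"dz":0,"grip":0},{"ax":0,"ay":0,"az":0,"dx":0,"dy":0,"dz":0,"grip":0},{"ax":0,"ay":0,"az":0,"dx":0,"dy":0,"dz":-0.4,"grip":0}]' 25
python3 -m crank '[{"ax":0,"ay":0,"az":0,"dx":0,"dy":0,"dz":-0.7,"grip":0},{"ax":0,"ay":0,"az":-1,"dx":0,"dy":0,"dz":-0.7,"grip":0},{"ax":0,"ay":0,"az":-1,"dx":0,"dy":0,"dz":-0.5,"grip":0},{"ax":0,"ay":0,"az":-1,"dx":0,"dy":0,"dz":0,"grip":0},{"ax":0,"ay":0,"az":-1,"dx":0,"dy":0,"dz":0,"grip":0},{"ax":0,"ay":0,"az":-1,"dx":0,"dy":0,"dz":0,"grip":0},{"ax":0,"ay":0,"az":-1,"dx":0,"dy":0,"dz":0,"grip":0},{"ax":0,"ay":0,"az":-1,"dx":0,"dy":0,"dz":0,"grip":0}]'
python3 -m crank '[{"ax":0,"ay":0,"az":0,"dx":0,"dy":-0.4,"dz":0,"grip":0},{"ax":0,"ay":0,"az":0,"dx":0,"dy":-0.8,"dz":0,"grip":0},{"ax":0,"ay":0,"az":0,"dx":-0.05,"dy":-0.8,"dz":0,"grip":0},{"ax":0,"ay":0,"az":0,"dx":-0.05,"dy":-0.8,"dz":0,"grip":0},{"ax":0,"ay":0,"az":0,"dx":-0.05,"dy":-0.8,"dz":0,"grip":0},{"ax":0,"ay":0,"az":0,"dx":-0.05,"dy":-0.8,"dz":0,"grip":0},{"ax":0,"ay":0,"az":0,"dx":0,"dy":-0.8,"dz":0,"grip":0},{"ax":0,"ay":0,"az":0,"dx":0,"dy":-0.8,"dz":0,"grip":0}]'
python3 -m crank '[{"ax":0,"ay":0,"az":0,"dx":0,"dy":-0.8,"dz":0,"grip":0},{"ax":0,"ay":0,"az":0,"dx":0,"dy":-0.8,"dz":0,"grip":0},{"ax":0,"ay":0,"az":0,"dx":0,"dy":-0.8,"dz":0,"grip":0},{"ax":0,"ay":0,"az":0,"dx":0,"dy":-0.5,"dz":0,"grip":0},{"ax":0,"ay":0,"az":0,"dx":0,"dy":-0.2,"dz":0,"grip":0},{"ax":0,"ay":0,"az":0,"dx":0,"dy":0,"dz":0,"grip":0},{"ax":0,"ay":0,"az":0,"dx":0,"dy":0,"dz":0,"grip":0}]'
python3 -c "
from h import *
togo(.427,.252,.103,0)
snap('side','d16.png');snap('scene','s16.png')
V=[load('s16.png'),load('d16.png')]
print('lid',fitc(V,.009,.036,(.6575,-.1005),.03))"
```

```text
time: 42.82
position: [0.4377, -0.3047, 0.0473]
ee_rot: [0.97, -0.242, -0.002, -0.001]
wrist_force: [0.3, -1.0, -0.2]
gripper_width: 0.0085
grasp_force: 25.0
time: 43.82
position: [0.4384, -0.3054, 0.1623]
ee_rot: [1.0, 0.001, -0.0, -0.0]
wrist_force: [-0.5, 1.1, -0.0]
gripper_width: 0.0088
grasp_force: 25.0
time: 44.82
position: [0.4248, 0.057, 0.1624]
ee_rot: [1.0, -0.0, -0.0, -0.0]
wrist_force: [1.7, -0.5, 0.4]
gripper_width: 0.0089
grasp_force: 25.0
time: 45.7
position: [0.4259, 0.2394, 0.1621]
ee_rot: [1.0, -0.0, -0.0, 0.0]
wrist_force: [-0.0, -0.4, 0.1]
gripper_width: 0.0091
grasp_force: 25.0
t 45.7 pos [0.4259 0.2394 0.1621] yaw -0.0 w 0.0091 F [-0.  -0.4  0.1]
az-units [ 0.01  0.01 -0.01] then d-units in target frame [ 0.02 -0.21  0.99]
lid (array([ 0.6555, -0.1035]), 46.6)
```

```bash
python3 -m crank '[{"ax":0,"ay":0,"az":0,"dx":0.02,"dy":-0.21,"dz":0.3,"grip":0},{"ax":0,"ay":0,"az":0,"dx":0,"dy":0,"dz":0.4,"grip":0},{"ax":0,"ay":0,"az":0,"dx":0,"dy":0,"dz":0.2,"grip":0},{"ax":0,"ay":0,"az":0,"dx":0,"dy":0,"dz":0.08,"grip":0},{"ax":0,"ay":0,"az":0,"dx":0,"dy":0,"dz":0,"grip":0},{"ax":0,"ay":0,"az":0,"dx":0,"dy":0,"dz":0,"grip":0.16},{"ax":0,"ay":0,"az":0,"dx":0,"dy":0,"dz":0,"grip":0.16},{"ax":0,"ay":0,"az":0,"dx":0,"dy":0,"dz":-0.3,"grip":0.16}]'
python3 -m crank '[{"ax":0,"ay":0,"az":0,"dx":0,"dy":0,"dz":-0.6,"grip":0.2},{"ax":0,"ay":0,"az":0,"dx":0,"dy":0,"dz":-0.8,"grip":0.3},{"ax":0,"ay":0,"az":0,"dx":0,"dy":0,"dz":0,"grip":0.3}]'
python3 - <<'E'
from h import *
snap('wrist','w17.png');snap('side','d17.png');snap('scene','s17.png')
W,D,S=[load(n+'17.png') for n in 'wds']
print(fitc([W],.093,.034,(.427,.26)),fitc([D],.093,.034,(.427,.26)))
print('lid',fitc([S],.009,.036,(.6575,-.1005),.04),fitc([D],.009,.036,(.6575,-.1005),.04))
D0=load('wrist0.png')
g=W; u=proj(g[1],(.4275,.259,.06))[0].astype(int); print(cv2.resize(g[0][u[1]-28:u[1]+28,u[0]-28:u[0]+28,1],(14,14),interpolation=cv2.INTER_AREA))
up=lambda a,w,h:cv2.resize(a,(w,h),interpolation=2)
v=proj(S[1],(.6575,-.1005,.009))[0].astype(int); q=proj(D[1],(.4275,.259,.09))[0].astype(int); q2=proj(D[1],(.6575,-.1005,.009))[0].astype(int)
x=np.vstack([np.hstack([up(g[0][u[1]-45:u[1]+45,u[0]-60:u[0]+60],400,300),up(S[0][v[1]-60:v[1]+60,v[0]-80:v[0]+80],400,300)]),
 np.hstack([up(D[0][q[1]-30:q[1]+45,q[0]-50:q[0]+50],400,300),up(D[0][q2[1]-45:q2[1]+45,q2[0]-60:q2[0]+60],400,300)])]); cv2.imwrite('pics/x17.png',x)
E
```

```text
time: 46.8
position: [0.4269, 0.2527, 0.121]
ee_rot: [1.0, 0.0, -0.001, 0.0]
wrist_force: [1.1, 1.3, 0.1]
gripper_width: 0.0134
grasp_force: 0.0
time: 47.18
position: [0.4302, 0.254, 0.2091]
ee_rot: [1.0, 0.0, 0.005, -0.001]
wrist_force: [0.1, 0.2, 0.1]
gripper_width: 0.0245
grasp_force: 0.0
(array([0.428, 0.259]), 24.6) (array([0.4285, 0.259 ]), 28.3)
lid (array([ 0.6545, -0.102 ]), 40.0) (array([ 0.6775, -0.129 ]), 1.8)
[[235 234 244 238 213 208 206 207 208 211 231 247 247 247]
 [238 237 201 186 204 236 242 242 240 219 180 188 231 247]
 [231 177 187 242 232 229 231 230 229 229 227 190 158 208]
 [172 157 214 238 230 227 230 224 221 220 220 223 185 155]
 [139 174 234 245 245 233 225 240 246 239 233 229 223 164]
 [140 201 233 244 245 238 246 243 246 240 244 234 236 197]
 [143 213 234 244 245 238 245 243 246 240 244 234 228 192]
 [143 209 233 245 245 238 245 243 246 240 244 233 237 205]
 [144 194 233 244 245 238 245 243 246 240 244 233 244 215]
 [146 164 230 245 245 238 245 243 246 240 244 234 243 192]
 [147 149 196 244 245 238 245 243 246 240 244 231 198 183]
 [148 149 154 195 227 233 245 244 244 242 243 208 169 181]
 [150 150 152 151 165 196 223 223 209 196 179 166 162 177]
 [149 151 153 152 152 153 158 159 159 159 160 161 162 171]]
```

```bash
python3 -m crank '[{"ax":0,"ay":0,"az":0,"dx":0.4,"dy":0.6,"dz":0,"grip":0.4},{"ax":0,"ay":0,"az":0,"dx":0.55,"dy":0.8,"dz":0,"grip":0.4},{"ax":0,"ay":0,"az":0,"dx":0.55,"dy":0.8,"dz":0,"grip":0.4},{"ax":0,"ay":0,"az":0,"dx":0.55,"dy":0.8,"dz":0,"grip":0.4},{"ax":0,"ay":0,"az":0,"dx":0.5,"dy":0.8,"dz":0,"grip":0.4},{"ax":0,"ay":0,"az":0,"dx":0.5,"dy":0.8,"dz":0,"grip":0.4},{"ax":0,"ay":0,"az":0,"dx":0.5,"dy":0.8,"dz":0.4,"grip":0.4},{"ax":0,"ay":0,"az":0,"dx":0.2,"dy":0.45,"dz":0.5,"grip":0.4}]'
python3 -m crank '[{"ax":0,"ay":0,"az":0,"dx":0,"dy":0,"dz":0.2,"grip":0.4},{"ax":0,"ay":0,"az":0,"dx":0,"dy":0,"dz":0,"grip":0.4},{"ax":0,"ay":0,"az":0,"dx":0,"dy":0,"dz":0,"grip":0.4}]'
python3 - <<'E'
from h import *
snap('wrist','w18.png');snap('side','d18.png');snap('scene','s18.png')
W,D,S=[load(n+'18.png') for n in 'wds']
print('lid',fitc([W],.009,.036,(.6565,-.101),.02),fitc([S],.009,.036,(.6565,-.101)),fitc([D],.009,.036,(.6565,-.101)))
for z in (.025,.027):
    g=(W[0].max(2)<60).astype(np.uint8); 
    u=proj(W[1],(.6565,-.101,z))[0].astype(int); n,l,st,ce=cv2.connectedComponentsWithStats(g); k=l[u[1],u[0]]; print(u,k,st[k],unproj(W[1],ce[k],.022))
print('stack',fitc([D],.093,.034,(.428,.259)))
togo(.6565,-.101,.028,0)
E
```

```text
time: 48.32
position: [0.6539, -0.101, 0.1492]
ee_rot: [1.0, -0.001, 0.0, 0.0]
wrist_force: [0.2, 0.4, -0.9]
gripper_width: 0.0349
grasp_force: 0.0
time: 48.7
position: [0.6525, -0.0965, 0.1398]
ee_rot: [1.0, 0.001, -0.0, -0.0]
wrist_force: [0.9, 0.3, 0.5]
gripper_width: 0.0347
grasp_force: 0.0
lid (array([ 0.657 , -0.1015]), 40.0) (array([ 0.6555, -0.102 ]), 40.0) (array([ 0.657, -0.1  ]), 26.6)
[283 203] 4 [277 189  16  21 274] [[ 0.65940524 -0.10171173  0.022     ]]
[283 204] 4 [277 189  16  21 274] [[ 0.65940524 -0.10171173  0.022     ]]
stack (array([0.428, 0.259]), 34.1)
t 48.9 pos [ 0.6531 -0.097   0.1407] yaw 0.1 w 0.0348 F [-0.1  0.5  0.1]
az-units [ 0.01 -0.03  0.03] then d-units in target frame [0.06 0.07 1.88]
```

```bash
python3 -m crank '[{"ax":0,"ay":0,"az":0,"dx":0.07,"dy":0.075,"dz":0.6,"grip":0.4},{"ax":0,"ay":0,"az":0,"dx":0,"dy":0,"dz":0.6,"grip":0.4},{"ax":0,"ay":0,"az":0,"dx":0,"dy":0,"dz":0.4,"grip":0.4},{"ax":0,"ay":0,"az":0,"dx":0,"dy":0,"dz":0.27,"grip":0.4},{"ax":0,"ay":0,"az":0,"dx":0,"dy":0,"dz":0,"grip":0.4},{"ax":0,"ay":0,"az":0,"dx":0,"dy":0,"dz":0,"grip":0.25}]' 40
python3 -c "
from h import *
togo(.657,-.1013,.0265,0)"
python3 -m crank '[{"ax":0,"ay":0,"az":0,"dx":0,"dy":0,"dz":0,"grip":0.1},{"ax":0,"ay":0,"az":0,"dx":0,"dy":0,"dz":0,"grip":0.05},{"ax":0,"ay":0,"az":0,"dx":0,"dy":0,"dz":0,"grip":0.05},{"ax":0,"ay":0,"az":0,"dx":0,"dy":0,"dz":0,"grip":0.05}]' 40
python3 -c "
from h import *
togo(.657,-.1013,.0265,0)"
```

```text
time: 49.6
position: [0.6579, -0.1026, 0.0284]
ee_rot: [1.0, 0.0, 0.001, 0.0]
wrist_force: [-0.4, -0.0, 0.1]
gripper_width: 0.0304
grasp_force: 0.0
t 49.6 pos [ 0.6579 -0.1026  0.0284] yaw 0.0 w 0.0304 F [-0.4 -0.   0.1]
az-units [ 0.01 -0.03  0.01] then d-units in target frame [-0.01 -0.02  0.03]
time: 50.1
position: [0.6576, -0.1026, 0.0283]
ee_rot: [1.0, 0.0, 0.001, 0.0]
wrist_force: [-1.2, -0.1, 6.3]
gripper_width: 0.0147
grasp_force: 40.0
t 50.1 pos [ 0.6576 -0.1026  0.0283] yaw 0.0 w 0.0147 F [-1.2 -0.1  6.3]
az-units [ 0.01 -0.02  0.  ] then d-units in target frame [-0.01 -0.02  0.03]
```

```bash
python3 -m crank '[{"ax":0,"ay":0,"az":0,"dx":0,"dy":0,"dz":-0.3,"grip":0.05},{"ax":0,"ay":0,"az":0,"dx":0,"dy":0,"dz":-0.6,"grip":0.05},{"ax":0,"ay":0,"az":0,"dx":0,"dy":0,"dz":-0.7,"grip":0.05},{"ax":0,"ay":0,"az":0,"dx":0,"dy":0,"dz":-0.7,"grip":0.05},{"ax":0,"ay":0,"az":0,"dx":0,"dy":0,"dz":-0.3,"grip":0.05},{"ax":0,"ay":0,"az":0,"dx":-0.15,"dy":-0.25,"dz":0,"grip":0.05},{"ax":0,"ay":0,"az":0,"dx":-0.3,"dy":-0.5,"dz":0,"grip":0.05},{"ax":0,"ay":0,"az":0,"dx":-0.4,"dy":-0.6,"dz":0,"grip":0.05}]'
python3 -m crank '[{"ax":0,"ay":0,"az":0,"dx":-0.4,"dy":-0.6,"dz":0,"grip":0.05},{"ax":0,"ay":0,"az":0,"dx":-0.4,"dy":-0.6,"dz":0,"grip":0.05},{"ax":0,"ay":0,"az":0,"dx":-0.4,"dy":-0.6,"dz":0,"grip":0.05},{"ax":0,"ay":0,"az":0,"dx":-0.4,"dy":-0.6,"dz":0,"grip":0.05},{"ax":0,"ay":0,"az":0,"dx":-0.4,"dy":-0.6,"dz":0,"grip":0.05},{"ax":0,"ay":0,"az":0,"dx":-0.4,"dy":-0.6,"dz":0,"grip":0.05},{"ax":0,"ay":0,"az":0,"dx":-0.3,"dy":-0.5,"dz":0,"grip":0.05},{"ax":0,"ay":0,"az":0,"dx":-0.2,"dy":-0.4,"dz":0,"grip":0.05}]'
python3 -m crank '[{"ax":0,"ay":0,"az":0,"dx":-0.05,"dy":-0.1,"dz":0,"grip":0.05},{"ax":0,"ay":0,"az":0,"dx":0,"dy":0,"dz":0,"grip":0.05},{"ax":0,"ay":0,"az":0,"dx":0,"dy":0,"dz":0,"grip":0.05}]'
python3 - <<'E'
from h import *
s,p,r,y=state()
snap('wrist','w19.png');snap('side','d19.png');snap('scene','s19.png')
W,D,S=[load(n+'19.png') for n in 'wds']
z=p[2]-.0283+.009
print('held lid',fitc([W],z,.036,p[:2]),fitc([S],z,.036,p[:2]),fitc([D],z,.036,p[:2]))
print('stack',fitc([D],.093,.034,(.428,.259)),fitc([S],.093,.034,(.428,.259)))
togo(.428,.259,.1163,0)
E
```

```text
time: 51.1
position: [0.6032, -0.0199, 0.1806]
ee_rot: [1.0, -0.0, -0.002, -0.001]
wrist_force: [-0.3, 0.6, -1.1]
gripper_width: 0.0146
grasp_force: 40.0
time: 52.1
position: [0.4276, 0.2494, 0.1811]
ee_rot: [1.0, 0.001, -0.003, 0.001]
wrist_force: [1.2, -0.5, 0.4]
gripper_width: 0.0146
grasp_force: 40.0
time: 52.48
position: [0.429, 0.2537, 0.1827]
ee_rot: [1.0, -0.0, -0.0, 0.0]
wrist_force: [0.7, 0.6, -1.0]
gripper_width: 0.0145
grasp_force: 40.0
held lid (array([0.4285, 0.2532]), 23.8) (array([0.428 , 0.2552]), 23.1) (array([0.428 , 0.2547]), 14.3)
stack (array([0.428 , 0.2595]), 21.9) (array([0.427, 0.259]), 13.0)
t 52.6 pos [0.4293 0.2537 0.1831] yaw -0.1 w 0.0143 F [ 0.4  0.3 -0.1]
az-units [ 0.    0.   -0.02] then d-units in target frame [-0.02 -0.09  1.11]
```

```bash
python3 -m crank '[{"ax":0,"ay":0,"az":0,"dx":-0.015,"dy":-0.09,"dz":0.3,"grip":0.05},{"ax":0,"ay":0,"az":0,"dx":0,"dy":0,"dz":0.4,"grip":0.05},{"ax":0,"ay":0,"az":0,"dx":0,"dy":0,"dz":0.2,"grip":0.05},{"ax":0,"ay":0,"az":0,"dx":0,"dy":0,"dz":0,"grip":0.05},{"ax":0,"ay":0,"az":0,"dx":0,"dy":0,"dz":0,"grip":0.05}]'
python3 - <<'E'
from h import *
togo(.428,.259,.1163,0)
snap('wrist','w20.png');snap('side','d20.png');snap('scene','s20.png')
s,p,r,y=state()
for n in 'wsd':
    V=load(n+'20.png'); print(n,fitc([V],p[2]-.0193,.036,p[:2]))
E
python3 -m crank '[{"ax":0,"ay":0,"az":0,"dx":0,"dy":0,"dz":0.1,"grip":0.05},{"ax":0,"ay":0,"az":0,"dx":0,"dy":0,"dz":0.06,"grip":0.05},{"ax":0,"ay":0,"az":0,"dx":0,"dy":0,"dz":0,"grip":0.05},{"ax":0,"ay":0,"az":0,"dx":0,"dy":0,"dz":0,"grip":0.05}]'
python3 -c "
from h import *
togo(.428,.259,.1163,0)"
```

```text
time: 53.25
position: [0.4285, 0.2599, 0.1297]
ee_rot: [1.0, -0.0, 0.001, -0.0]
wrist_force: [1.0, -0.2, -0.5]
gripper_width: 0.014
grasp_force: 40.0
t 53.2 pos [0.4285 0.2599 0.1297] yaw -0.0 w 0.0140 F [ 1.  -0.2 -0.5]
az-units [-0.01 -0.02 -0.  ] then d-units in target frame [-0.01  0.01  0.22]
w (array([0.4284, 0.2585]), 20.7)
s (array([0.4294, 0.2605]), 14.4)
d (array([0.4204, 0.271 ]), 10.3)
time: 53.9
position: [0.4279, 0.2599, 0.1195]
ee_rot: [1.0, 0.0, -0.0, 0.0]
wrist_force: [0.8, -0.6, -0.2]
gripper_width: 0.0145
grasp_force: 40.0
t 53.9 pos [0.4279 0.2599 0.1195] yaw 0.0 w 0.0145 F [ 0.8 -0.6 -0.2]
az-units [0. 0. 0.] then d-units in target frame [0.   0.01 0.05]
```

```bash
python3 -m crank '[{"ax":0,"ay":0,"az":0,"dx":0,"dy":0,"dz":0.03,"grip":0.05},{"ax":0,"ay":0,"az":0,"dx":0,"dy":0,"dz":0.02,"grip":0.05},{"ax":0,"ay":0,"az":0,"dx":0,"dy":0,"dz":0,"grip":0.05}]'
python3 -m crank '[{"ax":0,"ay":0,"az":0,"dx":0,"dy":0,"dz":0,"grip":0.25},{"ax":0,"ay":0,"az":0,"dx":0,"dy":0,"dz":0,"grip":0.4},{"ax":0,"ay":0,"az":0,"dx":0,"dy":0,"dz":0,"grip":0.4},{"ax":0,"ay":0,"az":0,"dx":0,"dy":0,"dz":-0.3,"grip":0.4},{"ax":0,"ay":0,"az":0,"dx":0,"dy":0,"dz":-0.6,"grip":0.4},{"ax":0,"ay":0,"az":0,"dx":0,"dy":0,"dz":-0.8,"grip":0.4},{"ax":0,"ay":0,"az":0,"dx":0,"dy":0,"dz":0,"grip":0.4}]'
python3 - <<'E'
from h import *
snap('wrist','w21.png'); print('w',fitc([load('w21.png')],.097,.036,(.428,.259)))
E
python3 -m crank '[{"ax":0,"ay":0,"az":0,"dx":0.3,"dy":0.8,"dz":0,"grip":0.4},{"ax":0,"ay":0,"az":0,"dx":0.3,"dy":0.8,"dz":0,"grip":0.4},{"ax":0,"ay":0,"az":0,"dx":0.3,"dy":0.8,"dz":0,"grip":0.4},{"ax":0,"ay":0,"az":0,"dx":0.3,"dy":0.8,"dz":0,"grip":0.4},{"ax":0,"ay":0,"az":0,"dx":0,"dy":0.8,"dz":0,"grip":0.4},{"ax":0,"ay":0,"az":0,"dx":0,"dy":0.8,"dz":0,"grip":0.4},{"ax":0,"ay":0,"az":0,"dx":0,"dy":0.8,"dz":0,"grip":0.4},{"ax":0,"ay":0,"az":0,"dx":0,"dy":0.6,"dz":0,"grip":0.4}]'
python3 - <<'E'
from h import *
for n,m in (('side','d'),('scene','s')): snap(n,m+'21.png')
W,D,S=[load(n+'21.png') for n in 'wds']
for V,n in ((S,'s'),(D,'d')):
    for z in (.093,.097,.101): print(n,z,fitc([V],z,.036,(.428,.259)))
up=lambda a,w,h:cv2.resize(a,(w,h),interpolation=2)
c=lambda V,P,w,h:[proj(V[1],P)[0].astype(int)][0]
u=c(W,(.428,.259,.097),0,0);q=c(D,(.428,.259,.06),0,0);s=c(S,(.428,.259,.06),0,0)
x=np.vstack([np.hstack([up(S[0][s[1]-45:s[1]+45,s[0]-60:s[0]+60],400,300),up(D[0][q[1]-45:q[1]+45,q[0]-60:q[0]+60],400,300)]),np.hstack([up(S[0],400,300),up(W[0][u[1]-75:u[1]+75,u[0]-100:u[0]+100],400,300)])]);cv2.imwrite('pics/x21.png',x)
E
```

```text
time: 54.28
position: [0.4278, 0.2598, 0.1164]
ee_rot: [1.0, 0.0, -0.0, 0.0]
wrist_force: [-0.2, -0.2, 0.1]
gripper_width: 0.0143
grasp_force: 40.0
time: 55.15
position: [0.4304, 0.2608, 0.222]
ee_rot: [1.0, 0.0, 0.004, -0.001]
wrist_force: [-0.1, 0.5, -0.9]
gripper_width: 0.0349
grasp_force: 0.0
w (array([0.4275, 0.2595]), 26.8)
time: 56.2
position: [0.4989, -0.1137, 0.2168]
ee_rot: [1.0, -0.001, -0.002, -0.001]
wrist_force: [0.8, 1.2, 0.2]
gripper_width: 0.035
grasp_force: 0.0
s 0.093 (array([0.424 , 0.2655]), 30.2)
s 0.097 (array([0.4275, 0.261 ]), 30.5)
s 0.101 (array([0.4305, 0.2565]), 30.7)
d 0.093 (array([0.4295, 0.258 ]), 38.9)
d 0.097 (array([0.4275, 0.261 ]), 39.0)
d 0.101 (array([0.426, 0.264]), 39.0)
```

View pics/x21.png

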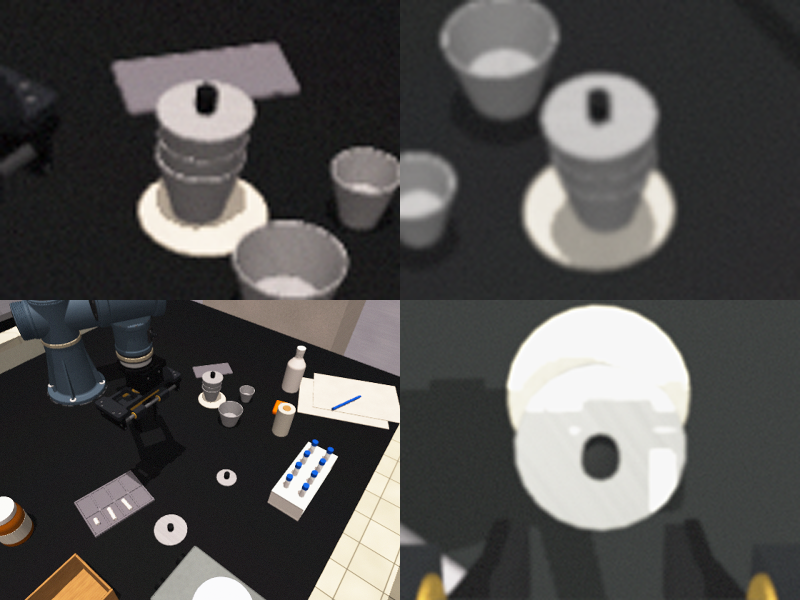

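The picture shows the lid flat on the three-cup stack at the mat centre, and the two cameras agree on the lid's top face at 97 mm, which is the seated height. The tray keeps only the short bar and the two long ones.

```bash
python3 -c "
from h import *
print(job_done())"
```

```text
the job is handed in; nothing more can be done
None
```

The job is handed in: the three middle-size cups are nested upright in the middle of the mat, the four middle-length bars lie low in the top cup, and the matching lid sits flat on its rim, done in about 56 s of the 192 s allowed.

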